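# Clear the veneer counter into the wood bay and the tin bay

### The arm

A 6-joint arm with a two-finger parallel gripper is mounted at the origin on the work surface. World frame = base frame: x ahead of the robot, y to its left, z up, the work surface at z = 0. Lengths are in m, angles in rad, forces in N, time in s.
With the tool pointing down it reaches from about 0.325 to 0.9 m from the base axis. Payload 6.1 kg.
Tool frame: the origin (TCP) lies at the very end of the fingers, on their centre line; the grasp point (between the pads) lies 19 mm behind it; y points along the fingers, z is the direction in which the jaws open and shut, and the axes are right-handed (so a half turn about y gives the same grasp; the last joint's range is limited). The gripper opens to 85 mm and grips with 20 to 120 N. Pads are 22 mm wide; open, the fingers measure 114 mm over their backs; the gripper's body (76 mm by 85 mm) begins 54 mm behind the grasp point. The pads swing forward as they close: fully open they stand 13 mm farther back than shut.
Start: joints at [1.165, 0.22, 1.526, -0, 1.395, -0.126], TCP at [0.173, 0.601, 0.231] pointing down, gripper open.
Joint ranges: [-2.98, 2.98], [-0.91, 2.08], [0.09, 2.57], [-1.24, 4.39], [0.2, 2.65], [-2.68, 2.68]. Speed limits (rad/s): [2.57, 2.57, 3.01, 3.14, 3.14, 3.14].

### API

Orientations are given as a unit quaternion [x, y, z, w].
In Python, from cell import arm, read_camera gives the robot as it stands.
- The arm moves only by the shell command python3 -m jog 'ROWS' [OPENING]. ROWS is JSON, a list of rows, each a list of 6 numbers: the shift along the tool's x, y, z in m, then the turn, a rotation vector about the tool's x, y, z in degrees. A call has 1 to 20 rows; each row is the pose to reach, as a shift and turn from the pose commanded when the call began, along the tool's axes at that moment; what a row does not reach only later rows make up. A row lasts 1/12 s, in which the tool goes at most 41.7 mm and 7.16 degrees, less where a joint would pass 70% of its speed; a pose out of reach is approached as far as the arm can. A call with a gripper value outside its range is refused whole. OPENING is the finger opening in m, from 0 to 0.0854, set as the call begins (- or left out, the last holds). The fingers move at their own pace and stop on an object; the grip force is fixed at half the most. Time passes only in rows, so rows that repeat a pose let the fingers close. It gives the time, the measured TCP pose, the force and the opening at its end, in the units of the state.
- arm.get_state(): the state, without advancing time (a new reading comes with each control period).
- read_camera(name): name is "scene" or "top" or "wrist"; returns a dict with "image" (400x640x3 uint8, blue, green, red), "camera_matrix" (3x3 intrinsics, pixels), "cam_to_world" (4x4, takes a point from camera to world coordinates); the wrist camera has in their place "hand_eye" (4x4, takes a point from camera to tool coordinates, whose origin is the TCP and whose axes are the tool frame's). Camera axes: x right, y up, looking along -z (the intrinsics and any distortion apply to the point x, -y, -z); pixel columns grow to the right and rows downward; lengths in m; the calibration is good to about 2 mm. A picture is of the moment at which its call begins: read the wrist's pose just before it. There is no depth.
- arm.sign_off(): hands the job in, once; it reports no verdict.
The state is a dict: "t": time; "qpos": joint angles; "qd": joint speeds; "joint_torque": joint torques, N m; "position": TCP position; "tool_rot": TCP orientation; "ft_force": force on the tool from outside, world axes, zero at the start; "torque": the same for the moment, N m; "finger_gap": finger opening in m.
Only numpy, scipy, OpenCV 4.12 (cv2) and the standard library are available. Lean on these libraries where they do the work, as an engineer would, in place of code of your own. Each camera call takes 0.05 s, during which the arm holds its last target.

### The job

Lift the granite weight off the walnut caul and set it down in the middle of the round cork mat. Then slide the caul, next the pearwood wedge, and last the tin of pins along the counter into the bay of their kind (the sample on a bay's back bar shows it: pearwood for wood, brass for tins), each squarely up against the wooden facing of the bay's back rail: push until you feel it resist and press for a moment with about 5 N, gently enough that neither rail is shoved out of its setting. Leave everything else where it is.

Things in the scene. Friction and masses are not known exactly. Their poses are not given: they have to be found in the camera images.
- weight: polished dark granite block 60 x 80 x 45 mm (x, y, z), about 0.6 kg, standing on top of the walnut caul; origin at the centre of its underside, z up
- mat: round cork mat, 120 mm across, 4 mm thick, fixed on the counter near its right side; origin at the centre of its underside
- caul: dark brown walnut pressing caul, a flat block 92 x 110 x 30 mm (x, y, z), about 0.25 kg; origin at the centre of its underside. Too wide to be grasped: push it
- wedge: pinkish-tan pearwood offcut wedge, 92 x 110 mm (x, y), its top sloping from 16 mm high at its -x side to about 33 mm at its +x side, upright faces at -y and +y, about 0.2 kg; origin at the centre of its underside. Too wide to be grasped: push it
- tin: closed round tin of escutcheon pins, blue with a brass-coloured lid, 97 mm in diameter, 38 mm high, about 0.4 kg; origin at the centre of its underside. Too wide to be grasped: push it
- bay_left: left-hand (+y side) sorting bay: green lining flush with the counter (no step), white wooden end walls 12 mm thick, 40 mm high, and a fixed back bar 185 mm behind the mouth; inner width 370 mm. Origin on the counter in the middle of the open mouth, which faces the middle of the counter; +y points straight into the bay, x runs along the mouth
- bay_right: right-hand (-y side) sorting bay: green lining flush with the counter (no step), white wooden end walls 12 mm thick, 40 mm high, and a fixed back bar 185 mm behind the mouth; inner width 370 mm. Origin on the counter in the middle of the open mouth, which faces the middle of the counter; +y points straight into the bay, x runs along the mouth
- rail_left: black rail with a pale wooden facing strip, the adjustable back stop of the left bay: 366 mm long, 37 mm high (facing 33 mm), held by friction (slides back at about 20 N). Origin on the counter, in the middle, 125 to 155 mm behind the mouth; axes as the bay's. Things meet the facing, firmly clamped anywhere from 0 to 16 mm in front of the origin (toward the mouth): not reported, differs each time
- rail_right: black rail with a pale wooden facing strip, the adjustable back stop of the right bay: 366 mm long, 37 mm high (facing 33 mm), held by friction (slides back at about 20 N). Origin on the counter, in the middle, 125 to 155 mm behind the mouth; axes as the bay's. Things meet the facing, firmly clamped anywhere from 0 to 16 mm in front of the origin (toward the mouth): not reported, differs each time
- mark_left (a point): middle of the top of the left bay's back bar, 40 mm above the counter, where a sample piece lies
- mark_right (a point): middle of the top of the right bay's back bar, 40 mm above the counter, where a sample piece lies
- sample_wood: pearwood sample 80 x 18 x 16 mm fixed on top of the back bar of one bay: that bay is for wood; origin at the centre of its underside
- sample_tin: brass sample bar 80 x 18 x 8 mm with a round disc in its middle, 14 mm high there, fixed on top of the back bar of the other bay: that bay is for tins; origin at the centre of its underside
- burnisher: bystander: cream bone burnisher, 160 mm long, 18 mm thick, lying beyond the things to sort; origin under its middle
- glue: bystander: white glue bottle with red cap, 60 mm across, 150 mm tall, outside the left bay; origin at the centre of its underside
- roller: bystander: veneer roller, black 100 mm wide rubber roll with a wooden handle, 182 mm long, 44 mm high, at the far right; origin on the counter under the roll's middle
- brush: bystander: brush with a wooden handle, lying on the robot's side of the cork mat; origin under its middle
- jar: bystander: white ceramic jar, 80 mm across, 100 mm tall, at the far left; origin at the centre of its underside
Not all that is in view belongs to the job. What is meant by the weight is not red, and is the smaller of those in its own colour.

How it is judged:
By the outcome, as a careful person would: the job done as asked, in the order asked, and still so for the second after the job is handed in, with the robot touching nothing.
It also fails if it takes over 72 s, if anything falls off the work surface, if the arm or the gripper's body presses on something with over 40 N, if the wrist force passes 120 N, or if a joint passes its speed limit or range.

## Working session

There is one attempt and no reset: what is moved stays moved. The work goes in short steps, Python scripts to look and compute and a shell command to move; the robot and the scene stay as the last step left them, time stands still between calls to the robot, and variables do not carry over. Pictures are saved under pics/ and viewed, and the job is handed in when it is done.

```bash
ls; mkdir -p pics; python3 - <<'E'
from cell import arm, read_camera
import cv2,numpy as np
np.set_printoptions(precision=4,suppress=True)
for n in ["scene","top","wrist"]:
    s=arm.get_state()
    c=read_camera(n); cv2.imwrite(f"pics/{n}0.png",c["image"])
    print(n,{k:np.array(v) for k,v in c.items() if k!="image"})
print(s)
E
```

```text
pics
scene {'camera_matrix': array([[402.5547,   0.    , 320.1949],
       [  0.    , 402.5547, 197.7755],
       [  0.    ,   0.    ,   1.    ]]), 'cam_to_world': array([[-0.8123, -0.3429,  0.4718,  1.1232],
       [ 0.5829, -0.5075,  0.6346,  0.7838],
       [ 0.0218,  0.7905,  0.6121,  0.8418],
       [ 0.    ,  0.    ,  0.    ,  1.    ]])}
top {'camera_matrix': array([[430.1373,   0.    , 316.614 ],
       [  0.    , 430.1373, 194.9618],
       [  0.    ,   0.    ,   1.    ]]), 'cam_to_world': array([[ 0.0238,  0.9927, -0.1182,  0.3739],
       [-0.9997,  0.0241,  0.0011,  0.005 ],
       [ 0.004 ,  0.1181,  0.993 ,  1.2824],
       [ 0.    ,  0.    ,  0.    ,  1.    ]])}
wrist {'camera_matrix': array([[349.5265,   0.    , 318.6287],
       [  0.    , 349.5265, 199.4196],
       [  0.    ,   0.    ,   1.    ]]), 'hand_eye': array([[-0.0001, -0.9563, -0.2923, -0.0739],
       [-0.0003,  0.2923, -0.9563, -0.1428],
       [ 1.    ,  0.    , -0.0003, -0.0003],
       [ 0.    ,  0.    ,  0.    ,  1.    ]])}
{'t': 0.1, 'qpos': array([ 1.1649,  0.2211,  1.5275,  0.    ,  1.3947, -0.1261]), 'qd': array([ 0.0005,  0.0003, -0.0029,  0.0016,  0.0003,  0.0009]), 'joint_torque': array([  0.0014, -49.8241, -39.0548,  -0.0003,   0.0056,   0.    ]), 'position': array([0.1724, 0.6002, 0.2303]), 'tool_rot': array([ 0.7008, -0.0988,  0.0984, -0.6996]), 'ft_force': array([-1.6486, -0.6106, -0.2485]), 'torque': array([ 0.0406,  0.0457, -0.0298]), 'finger_gap': 0.0851721255026173}
```

View pics/top0.png

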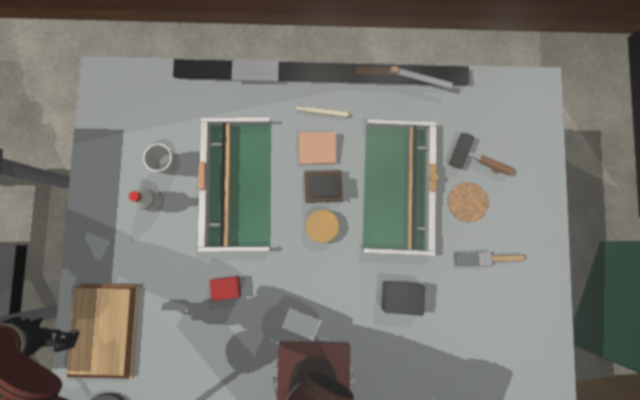

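View pics/scene0.png

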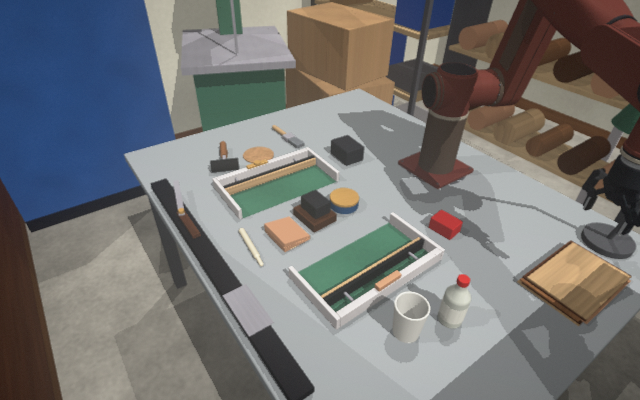

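View pics/wrist0.png

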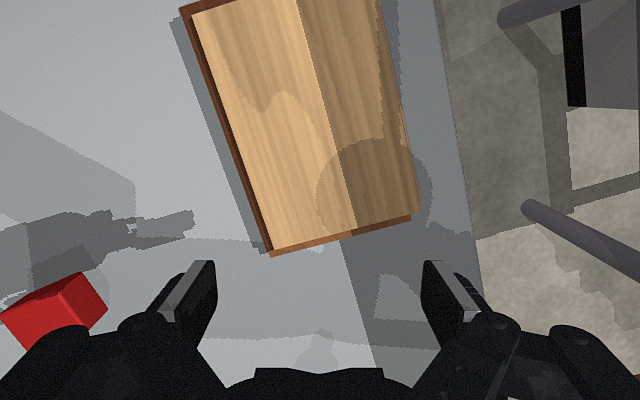

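The top view shows the pearwood sample on the left bay's bar (201,176) and the brass one on the right bay's (433,177). Wedge is at (318,148), caul with weight at (323,186), tin at (322,226), mat at (468,202). The bigger dark block (403,297) and the red block (224,288) are decoys.

```bash
cat > h.py <<'E'
import numpy as np,cv2
from cell import arm, read_camera
from scipy.spatial.transform import Rotation as R
np.set_printoptions(precision=4,suppress=True)
def cam(n):
    s=arm.get_state(); c=read_camera(n)
    if n=="wrist":
        T=np.eye(4);T[:3,:3]=R.from_quat(s["tool_rot"]).as_matrix();T[:3,3]=s["position"]
        c["cam_to_world"]=T@np.array(c["hand_eye"])
    return c
def cast(c,uv,z):
    K=np.array(c["camera_matrix"]);M=np.array(c["cam_to_world"])
    uv=np.atleast_2d(np.array(uv,float))
    d=np.c_[(uv[:,0]-K[0,2])/K[0,0],-(uv[:,1]-K[1,2])/K[1,1],-np.ones(len(uv))]@M[:3,:3].T
    o=M[:3,3]; z=np.broadcast_to(z,len(uv))
    return o+d*((z-o[2])/d[:,2])[:,None]
def proj(c,P):
    K=np.array(c["camera_matrix"]);M=np.array(c["cam_to_world"])
    p=(np.atleast_2d(P)-M[:3,3])@M[:3,:3]
    return np.c_[K[0,2]-K[0,0]*p[:,0]/p[:,2],K[1,2]+K[1,1]*p[:,1]/p[:,2]]
E
python3 - <<'E'
from h import *
c=cam("top"); im=c["image"]
cv2.imwrite("pics/topz.png",cv2.resize(im[110:260,190:450],None,fx=3,fy=3,interpolation=cv2.INTER_CUBIC))
cv2.imwrite("pics/topc.png",cv2.resize(im[125:250,280:370],None,fx=6,fy=4.8,interpolation=cv2.INTER_CUBIC))
for n,uv,z in [("wedge",(318,148),.025),("weight",(324,186),.075),("tin",(322,226),.038),("mat",(468,202),.004),("mouthL",(271,184),.0),("mouthR",(364,187),.0),("barL",(201,176),.05),("barR",(433,177),.05),("big",(403,297),.04)]: print(n,cast(c,uv,z)[0])
E
```

```text
wedge [0.6647 0.0028 0.025 ]
weight [ 0.5437 -0.0167  0.075 ]
tin [ 0.4321 -0.0141  0.038 ]
mat [ 0.5159 -0.4497  0.004 ]
mouthL [0.5565 0.1416 0.    ]
mouthR [ 0.5542 -0.1385  0.    ]
barL [0.5678 0.3398 0.05  ]
barR [ 0.5813 -0.3329  0.05  ]
big [ 0.2369 -0.2478  0.04  ]
```

View pics/topz.png

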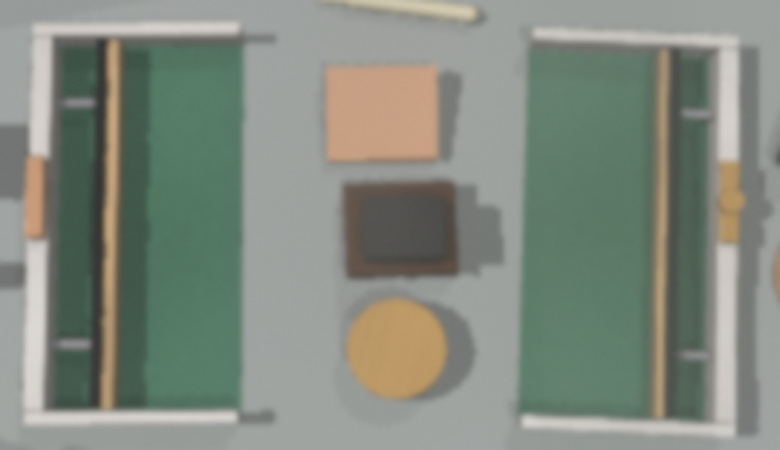

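View pics/topc.png

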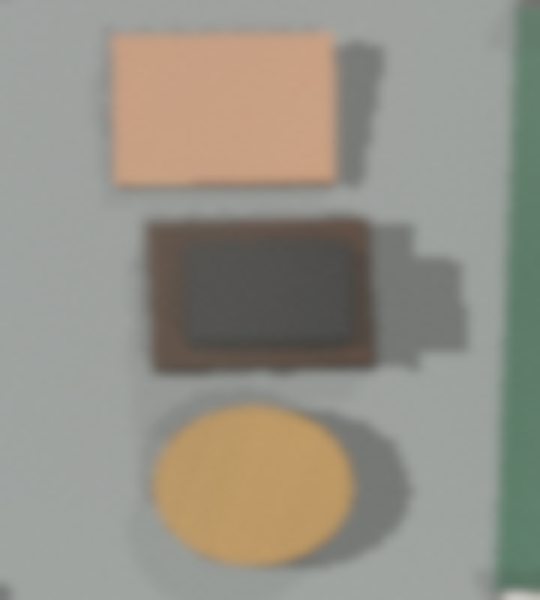

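The zoom shows everything is yawed only slightly; the wedge, caul and tin can go straight in along ±y. I'll measure with masks.

```bash
cat > meas.py <<'E'
from h import *
def biggest(m):
    cs,_=cv2.findContours(m.astype(np.uint8)*255,cv2.RETR_EXTERNAL,cv2.CHAIN_APPROX_NONE)
    return max(cs,key=cv2.contourArea)[:,0,:]
def rect(c,m,z):
    k=biggest(m); P=cast(c,k+c.get("off",np.zeros(2)),z)[:,:2]
    (x,y),(w,h),a=cv2.minAreaRect((P*1000).astype(np.float32))
    while a>45: a-=90; w,h=h,w
    while a<-45: a+=90; w,h=h,w
    return np.array([x,y,w,h,a])
E
python3 - <<'E'
from meas import *
c=cam("top"); im=c["image"]; hsv=cv2.cvtColor(im,cv2.COLOR_BGR2HSV)
def crop(m,u0,u1,v0,v1):
    o=np.zeros(m.shape,bool); o[v0:v1,u0:u1]=m[v0:v1,u0:u1]; return o
H,S,V=[hsv[...,i].astype(int) for i in range(3)]
for p in [(318,148),(308,175),(324,186),(322,226),(468,202),(227,185),(410,185),(282,184),(345,190),(250,184)]: print(p,hsv[p[1],p[0]])
print("wedge",rect(c,crop((S>60)&(V>120),290,345,125,168),.025))
print("tin",rect(c,crop((S>60)&(V>110),290,350,203,250),.038))
print("mat",rect(c,crop((S>60)&(V>80),440,495,178,228),.004))
print("caul",rect(c,crop((V<105)&((S>70)|(V<90)),298,350,165,208),.030))
E
```

```text
(318, 148) [ 12  87 200]
(308, 175) [13 56 96]
(324, 186) [30  9 82]
(322, 226) [ 18 115 188]
(468, 202) [ 15  95 170]
(227, 185) [ 17  90 186]
(410, 185) [ 17  82 175]
(282, 184) [ 68   6 163]
(345, 190) [ 60   6 120]
(250, 184) [ 73  78 117]
wedge [666.3601   5.8187  94.3725 107.774    1.4252]
tin [433.755  -12.6173  95.2996  95.334    1.0271]
mat [ 516.1526 -448.3251  114.2634  117.3664    1.3768]
caul [550.2723 -21.8663  71.2348  91.1604   1.3893]
```

```bash
cat > go.py <<'E'
from h import *
import sys
# go(target xyz, yaw deg of tool z (jaw) from world +x) -> shift/turn in tool axes
def rot(yaw):
    y=np.array([0,0,-1.]);a=np.radians(yaw);z=np.array([np.cos(a),np.sin(a),0]);x=np.cross(y,z)
    return np.c_[x,y,z]
def go(p,yaw,s=None):
    s=s or arm.get_state(); A=R.from_quat(s["tool_rot"]).as_matrix()
    d=A.T@(np.array(p)-s["position"]); r=R.from_matrix(A.T@rot(yaw)).as_rotvec(degrees=True)
    print("shift mm",d*1000,"turn",r)
if __name__=="__main__":
    s=arm.get_state();A=R.from_quat(s["tool_rot"]).as_matrix();print("t",s["t"],s["position"],"F",s["ft_force"],"gap",s["finger_gap"]);print("axes x,y,z cols\n",A, "jawyaw",np.degrees(np.arctan2(A[1,2],A[0,2])))
    if len(sys.argv)>1: go([float(v) for v in sys.argv[1:4]],float(sys.argv[4]))
E
python3 go.py .545 -.017 .231 0; python3 go.py .545 -.017 .231 180
python3 - <<'E'
from meas import *
c=cam("top"); im=c["image"]; hsv=cv2.cvtColor(im,cv2.COLOR_BGR2HSV)
def crop(m,u0,u1,v0,v1):
    o=np.zeros(m.shape,bool); o[v0:v1,u0:u1]=m[v0:v1,u0:u1]; return o
H,S,V=[hsv[...,i].astype(int) for i in range(3)]
print("caul",rect(c,crop((V<109),298,345,165,208),.030))
print("weight",rect(c,crop((V<109)&(S<28),298,345,165,208),.075))
# facing: lines x const-ish in image
for n,u0,u1,v0,v1 in [("L",218,240,125,246),("R",398,418,130,248)]:
    m=crop((S>60)&(V>110)&(H<30),u0,u1,v0,v1); ys,xs=np.nonzero(m)
    e=[(xs[ys==v].max()+.5 if n=="L" else xs[ys==v].min()-.5,v) for v in range(v0+3,v1-3) if (ys==v).sum()>2]
    P=cast(c,np.array(e),.033)[:,:2]; k=np.polyfit(P[:,0],P[:,1],1); k2=np.abs(np.polyval(k,P[:,0])-P[:,1])
    P=P[k2<.004];k=np.polyfit(P[:,0],P[:,1],1)
    print(n,"slope deg",np.degrees(np.arctan(k[0])),"y at x=.43,.55,.67",np.polyval(k,[.43,.55,.67]),"xrange",P[:,0].min(),P[:,0].max())
for n,u0,u1 in [("mouthL",240,285),("mouthR",350,395)]:
    m=crop((H>60)&(H<90)&(S>45),u0,u1,125,246); e=[]
    for v in range(130,240):
        xs=np.nonzero(m[v])[0]
        if len(xs): e.append((xs.max()+.5 if n[-1]=="L" else xs.min()-.5,v))
    P=cast(c,np.array(e),0)[:,:2];k=np.polyfit(P[:,0],P[:,1],1);print(n,np.degrees(np.arctan(k[0])),np.polyval(k,[.43,.55,.67]))
E
```

```text
t 0.25 [0.1725 0.6004 0.2308] F [-0.2314  0.9464  0.3631] gap 0.08530365704123566
axes x,y,z cols
 [[ 0.9611 -0.0004  0.2761]
 [-0.2761 -0.0009  0.9611]
 [-0.0001 -1.     -0.001 ]] jawyaw 73.97073873184387
shift mm [ 528.5263    0.1719 -490.5548] turn [ 0.0519 73.9707  0.0302]
t 0.25 [0.1725 0.6004 0.2308] F [-0.2314  0.9464  0.3631] gap 0.08530365704123566
axes x,y,z cols
 [[ 0.9611 -0.0004  0.2761]
 [-0.2761 -0.0009  0.9611]
 [-0.0001 -1.     -0.001 ]] jawyaw 73.97073873184387
shift mm [ 528.5263    0.1719 -490.5548] turn [   0.0326 -106.0293   -0.056 ]
caul [548.6874 -16.1607  91.9567 109.0175   1.5464]
weight [543.8274 -18.1196  57.2297  76.6617   1.401 ]
L slope deg 1.858855506179469 y at x=.43,.55,.67 [0.2574 0.2613 0.2652] xrange 0.37976040561502744 0.7170955006142024
R slope deg -0.9808850832253829 y at x=.43,.55,.67 [-0.2618 -0.2639 -0.2659] xrange 0.3864049073079654 0.7151727748353379
mouthL 1.6046322862501763 [0.142  0.1454 0.1487]
mouthR -1.1452908929968098 [-0.1378 -0.1402 -0.1426]
```

```bash
python3 -m jog '[[0.528,0,-0.49,0,74,0],[0.528,0,-0.49,0,74,0],[0.528,0,-0.49,0,74,0],[0.528,0,-0.49,0,74,0],[0.528,0,-0.49,0,74,0],[0.528,0,-0.49,0,74,0],[0.528,0,-0.49,0,74,0],[0.528,0,-0.49,0,74,0],[0.528,0,-0.49,0,74,0],[0.528,0,-0.49,0,74,0],[0.528,0,-0.49,0,74,0],[0.528,0,-0.49,0,74,0],[0.528,0,-0.49,0,74,0],[0.528,0,-0.49,0,74,0],[0.528,0,-0.49,0,74,0],[0.528,0,-0.49,0,74,0],[0.528,0,-0.49,0,74,0],[0.528,0,-0.49,0,74,0],[0.528,0,-0.49,0,74,0],[0.528,0,-0.49,0,74,0]]' 0.0854
python3 - <<'E'
from h import *
c=cam("wrist");cv2.imwrite("pics/w1.png",c["image"]);np.save("w1.npy",c["cam_to_world"]);print(arm.get_state())
E
```

```text
t: 1.97
position: [0.5445, -0.0163, 0.2309]
tool_rot: [-0.5, 0.501, -0.5, 0.499]
ft_force: [0.3, 0.5, -0.2]
finger_gap: 0.0852
{'t': 2.0167, 'qpos': array([-0.1735,  0.029 ,  1.7371,  0.0006,  1.3767, -0.1729]), 'qd': array([ 0.0259, -0.0177,  0.01  , -0.0001, -0.0003, -0.0045]), 'joint_torque': array([ -1.0963, -39.7314, -39.2341,  -0.0885,  -0.0635,  -0.0151]), 'position': array([ 0.5442, -0.0154,  0.231 ]), 'tool_rot': array([-0.4999,  0.5006, -0.4997,  0.4997]), 'ft_force': array([-0.5037, -0.3857,  0.0805]), 'torque': array([ 0.0092,  0.0271, -0.0161]), 'finger_gap': 0.08552940331094634}
```

View pics/w1.png

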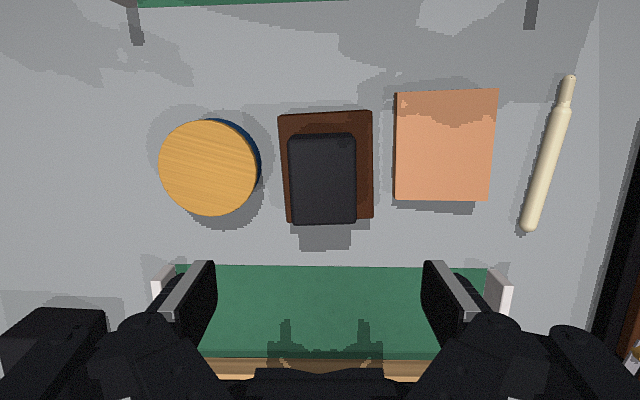

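The wrist view shows the tin at (209,167), caul (278..373, 110..223) with the weight (288..356, 133..225), and the wedge (394..498, 88..201).

```bash
python3 - <<'E'
from meas import *
c=dict(image=cv2.imread("pics/w1.png"),cam_to_world=np.load("w1.npy"),camera_matrix=[[349.5265,0,318.6287],[0,349.5265,199.4196],[0,0,1]])
im=c["image"];hsv=cv2.cvtColor(cv2.medianBlur(im,3),cv2.COLOR_BGR2HSV);H,S,V=[hsv[...,i].astype(int) for i in range(3)]
cv2.imwrite("pics/w1z.png",cv2.resize(im[80:260,265:400],None,fx=4,fy=3.3,interpolation=cv2.INTER_CUBIC))
def crop(m,u0,u1,v0,v1):
    o=np.zeros(m.shape,bool); o[v0:v1,u0:u1]=m[v0:v1,u0:u1]; return o
K=np.ones((5,5),np.uint8)
def corners(m):
    m=cv2.morphologyEx(m.astype(np.uint8),cv2.MORPH_CLOSE,K);k=biggest(m)
    return k,cv2.minAreaRect(k.astype(np.float32))
print([hsv[p[1],p[0]].tolist() for p in [(325,150),(325,215),(325,122),(282,160),(450,150),(205,165),(330,235)]])
def edges(m,us,vs,z):  # left/right edges over rows vs, top/bottom over cols us
    out={}
    for n in "lr":
        e=[]
        for v in range(*vs):
            x=np.nonzero(m[v])[0]
            if len(x): e.append((x.min()-.5 if n=="l" else x.max()+.5,v))
        P=cast(c,np.array(e),z)[:,:2];k=np.polyfit(P[:,1],P[:,0],1);r=abs(np.polyval(k,P[:,1])-P[:,0]);P=P[r<.003];k=np.polyfit(P[:,1],P[:,0],1)
        out[n]=(P.mean(0)*1000,-np.degrees(np.arctan(k[0])))
    for n in "tb":
        e=[]
        for u in range(*us):
            x=np.nonzero(m[:,u])[0]
            if len(x): e.append((u,x.min()-.5 if n=="t" else x.max()+.5))
        P=cast(c,np.array(e),z)[:,:2];k=np.polyfit(P[:,0],P[:,1],1);r=abs(np.polyval(k,P[:,0])-P[:,1]);P=P[r<.003];k=np.polyfit(P[:,0],P[:,1],1)
        out[n]=(P.mean(0)*1000,np.degrees(np.arctan(k[0])))
    for k,v in out.items(): print("  ",k,v)
print("caul z30");edges(crop((V<100)&((S>80)|(V<55)),272,380,100,230),(290,362),(120,210),.03)
print("weight z75");edges(crop((V<75)&(S<110),284,362,126,232),(300,345),(150,195),.075)
print("wedge z25");edges(crop((S>70)&(V>120),380,505,80,205),(405,485),(100,190),.0245)
m=crop((S>70)&(V>120)&(H<40),150,265,110,225);k=biggest(m);P=cast(c,k,.038)[:,:2]*1000
print("tin",cv2.minEnclosingCircle(P.astype(np.float32)))
E
```

```text
[[113, 19, 53], [120, 16, 48], [10, 139, 77], [10, 150, 75], [12, 113, 212], [18, 146, 211], [120, 4, 116]]
caul z30
   l (array([507.631, -10.998]), np.float64(3.145991974189645))
   r (array([598.5744, -11.1937]), np.float64(3.078276171228883))
   t (array([551.5674,  40.8165]), np.float64(3.2770972350230174))
   b (array([550.9319, -73.9891]), np.float64(2.1645674331507747))
weight z75
   l (array([518.0215,  -8.3084]), np.float64(2.011586131732087))
   r (array([577.5868,  -8.4365]), np.float64(3.4606029664242626))
   t (array([547.8395,  25.7563]), np.float64(2.4469812234907735))
   b (array([547.8925, -57.3138]), np.float64(1.9340052820516513))
wedge z25
   l (array([621.6819,   7.9076]), np.float64(2.09579525214107))
   r (array([718.6785,   7.6982]), np.float64(2.2592560964920536))
   t (array([665.06  ,  60.4038]), np.float64(2.1844209861482877))
   b (array([676.3519, -49.5616]), np.float64(-1.276113122593906))
tin ((435.0823974609375, -13.473674774169922), 48.63270950317383)
```

View pics/w1z.png

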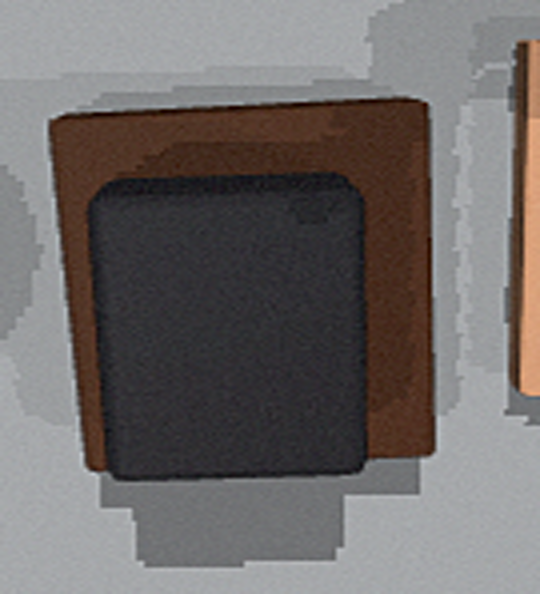

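Caul centre ≈ (.552,-.017), yaw 3°; weight ≈ (.547,-.0175), yaw ≈ 2.5°, width 59.6 (should be 60). Descend to grasp.

```bash
python3 go.py .547 -.0175 .040 2.5
```

```text
t 2.0167 [ 0.5442 -0.0154  0.231 ] F [-0.5037 -0.3857  0.0805] gap 0.08552940331094634
axes x,y,z cols
 [[-0.0007 -0.0011  1.    ]
 [-1.      0.0008 -0.0007]
 [-0.0008 -1.     -0.0011]] jawyaw -0.04207126760096767
shift mm [  2.2641 190.9649   3.0317] turn [ 0.0598 -2.5421 -0.0452]
```

```bash
python3 -m jog '[[0.002,0.03,0.003,0,-2.5,0],[0.002,0.07,0.003,0,-2.5,0],[0.002,0.11,0.003,0,-2.5,0],[0.002,0.14,0.003,0,-2.5,0],[0.002,0.16,0.003,0,-2.5,0],[0.002,0.175,0.003,0,-2.5,0],[0.002,0.185,0.003,0,-2.5,0],[0.002,0.191,0.003,0,-2.5,0],[0.002,0.191,0.003,0,-2.5,0]]' 0.0854
python3 - <<'E'
from h import *
c=cam("wrist");cv2.imwrite("pics/w2.png",c["image"]);c=cam("scene");cv2.imwrite("pics/s2.png",cv2.resize(c["image"][130:280,200:460],None,fx=3,fy=3))
E
```

```text
t: 2.77
position: [0.5469, -0.0169, 0.0396]
tool_rot: [0.511, -0.489, 0.488, -0.511]
ft_force: [0.2, -0.1, 0.1]
finger_gap: 0.0851
```

View pics/w2.png

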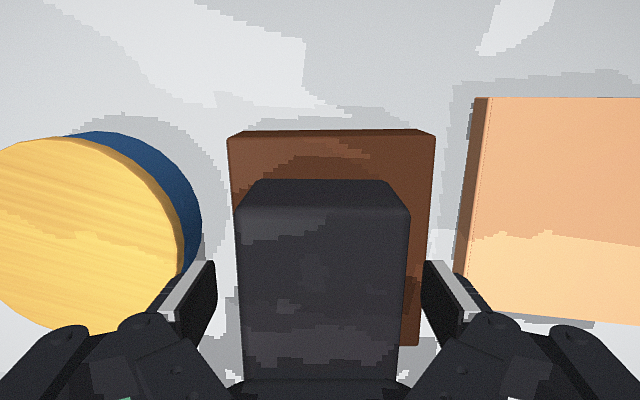

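View pics/s2.png

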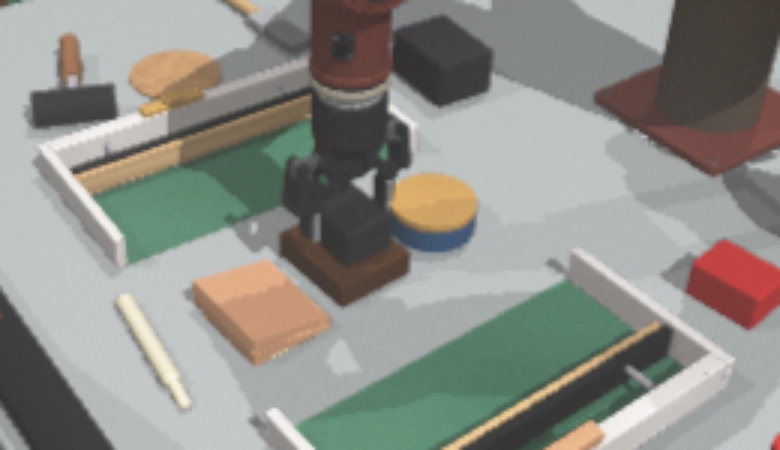

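The fingers straddle the weight (238..410 at pad rows 215/425) and clear the tin and wedge. Close, then a small lift.

```bash
python3 -m jog '[[0,0,0,0,0,0],[0,0,0,0,0,0],[0,0,0,0,0,0],[0,0,0,0,0,0],[0,0,0,0,0,0],[0,0,0,0,0,0],[0,0,0,0,0,0],[0,0,0,0,0,0],[0,0,0,0,0,0],[0,-0.005,0,0,0,0],[0,-0.015,0,0,0,0],[0,-0.03,0,0,0,0],[0,-0.05,0,0,0,0],[0,-0.08,0,0,0,0],[0,-0.11,0,0,0,0],[0,-0.11,0,0,0,0]]' 0.05
python3 go.py .516 -.449 .15 2.5;python3 - <<'E'
from h import *
c=cam("wrist");cv2.imwrite("pics/w3.png",c["image"])
E
```

```text
t: 4.2
position: [0.5516, -0.0187, 0.1574]
tool_rot: [-0.509, 0.486, -0.492, 0.513]
ft_force: [2.7, -0.5, -4.6]
finger_gap: 0.0588
t 4.2 [ 0.5516 -0.0187  0.1574] F [ 2.7425 -0.4752 -4.5667] gap 0.058840819126457444
axes x,y,z cols
 [[ 0.0431  0.0105  0.999 ]
 [-0.9991 -0.0019  0.0431]
 [ 0.0023 -0.9999  0.0104]] jawyaw 2.470532147627702
shift mm [428.2985   7.8292 -54.2115] turn [-0.5978 -0.0302  0.1337]
```

View pics/w3.png

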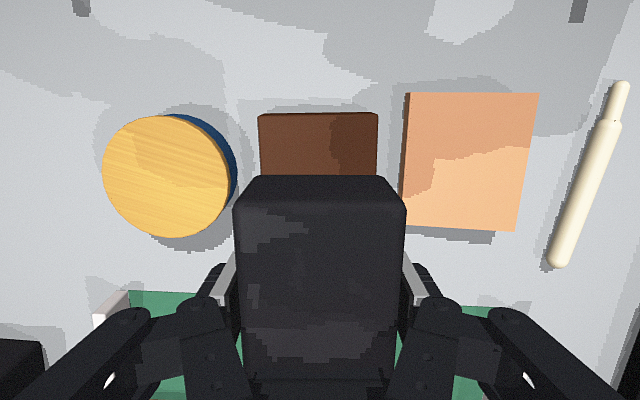

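```bash
python3 -m jog '[[0.03,0,-0.003,0,0,0],[0.07,0,-0.008,0,0,0],[0.11,0,-0.012,0,0,0],[0.15,0,-0.017,0,0,0],[0.19,0,-0.022,0,0,0],[0.23,0,-0.026,0,0,0],[0.27,0,-0.031,0,0,0],[0.31,0,-0.036,0,0,0],[0.34,0,-0.039,0,0,0],[0.36,0,-0.042,0,0,0],[0.37,0,-0.043,0,0,0],[0.37,0,-0.043,0,0,0],[0.37,0,-0.043,0,0,0]]'
python3 - <<'E'
from h import *
c=cam("wrist");cv2.imwrite("pics/w4.png",c["image"]);np.save("w4.npy",c["cam_to_world"])
E
python3 go.py .516 -.449 .15 2.5
```

```text
t: 5.33
position: [0.5198, -0.3886, 0.1481]
tool_rot: [-0.51, 0.491, -0.488, 0.511]
ft_force: [-0.2, 1.0, -5.8]
finger_gap: 0.0591
t 5.3833 [ 0.5202 -0.3879  0.1486] F [-0.4401 -0.218  -6.7992] gap 0.058838707767632586
axes x,y,z cols
 [[ 0.0433 -0.002   0.9991]
 [-0.9991  0.0028  0.0433]
 [-0.0028 -1.     -0.0018]] jawyaw 2.4811364274016223
shift mm [60.844  -1.586  -6.8203] turn [ 0.1052 -0.019  -0.1632]
```

View pics/w4.png

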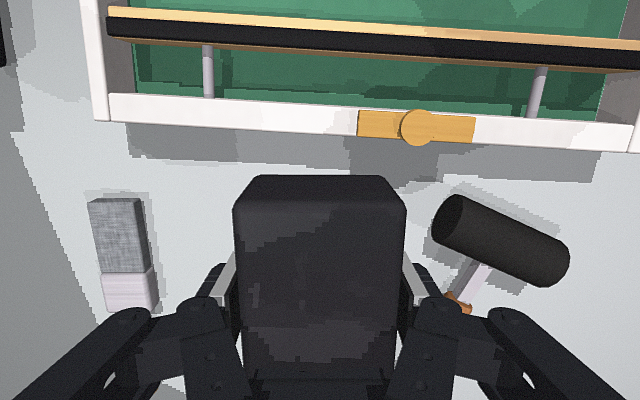

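```bash
python3 - <<'E'
from meas import *
im=cv2.imread("pics/scene0.png"); c=cam("scene"); c["off"]=np.zeros(2)
hsv=cv2.cvtColor(im,cv2.COLOR_BGR2HSV);H,S,V=[hsv[...,i].astype(int) for i in range(3)]
m=np.zeros(S.shape,bool);m[140:172,238:280]=((S>70)&(V>100)&(H<25))[140:172,238:280]
k=biggest(m);P=cast(c,k,.004)[:,:2]*1000
print("scene mat",cv2.minEnclosingCircle(P.astype(np.float32)),P.min(0),P.max(0))
t=cam("top");im=cv2.imread("pics/top0.png");hsv=cv2.cvtColor(im,cv2.COLOR_BGR2HSV);H,S,V=[hsv[...,i].astype(int) for i in range(3)]
m=np.zeros(S.shape,bool);m[178:228,440:495]=((S>60)&(V>80))[178:228,440:495]
P=cast(t,biggest(m),.004)[:,:2]*1000;print("top mat",cv2.minEnclosingCircle(P.astype(np.float32)),P.min(0),P.max(0))
ov=c["image"].copy();a=np.linspace(0,2*np.pi,60)
q=proj(c,np.c_[.516+.06*np.cos(a),-.449+.06*np.sin(a),0*a+.004]);cv2.polylines(im,[],True,(0,0,255))
o=cv2.resize(cv2.imread("pics/scene0.png")[130:190,220:310],None,fx=8,fy=8,interpolation=cv2.INTER_CUBIC)
cv2.polylines(o,[((q+.5-[220,130])*8).astype(int)],True,(0,0,255),1);cv2.imwrite("pics/mat.png",o)
E
```

```text
scene mat ((532.5762329101562, -433.82452392578125), 80.16007232666016) [ 458.5171 -508.2676] [ 594.9362 -378.3279]
top mat ((517.5401000976562, -448.5914611816406), 59.00289535522461) [ 458.8689 -506.7813] [ 573.647  -389.7756]
```

View pics/mat.png

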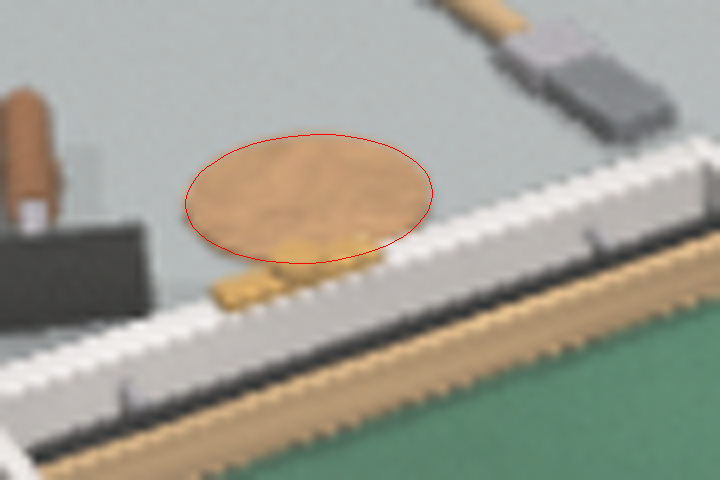

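The predicted circle at (.516,-.449) fits the mat in the scene view, so I move over it and lower.

```bash
python3 -m jog '[[0.03,0,-0.003,0,0,0],[0.055,0,-0.005,0,0,0],[0.062,0.01,-0.006,0,0,0],[0.062,0.03,-0.006,0,0,0],[0.062,0.06,-0.006,0,0,0],[0.062,0.09,-0.006,0,0,0],[0.062,0.11,-0.006,0,0,0],[0.062,0.12,-0.006,0,0,0],[0.062,0.126,-0.006,0,0,0],[0.062,0.13,-0.006,0,0,0],[0.062,0.13,-0.006,0,0,0],[0.062,0.13,-0.006,0,0,0]]'; python3 go.py .517 -.449 .0136 2.5
```

```text
t: 6.48
position: [0.5184, -0.4525, 0.0221]
tool_rot: [0.511, -0.488, 0.49, -0.511]
ft_force: [0.5, 0.2, -4.6]
finger_gap: 0.0588
t 6.4833 [ 0.5184 -0.4525  0.0221] F [ 0.5007  0.1609 -4.6303] gap 0.05884289946634287
axes x,y,z cols
 [[ 0.0434  0.0018  0.9991]
 [-0.9991 -0.002   0.0434]
 [ 0.0021 -1.      0.0017]] jawyaw 2.4874722222342487
shift mm [-3.6256  8.4657 -1.2771] turn [-0.099  -0.0126  0.1217]
```

```bash
python3 -m jog '[[-0.003,0.002,-0.001,0,0,0],[-0.003,0.004,-0.001,0,0,0],[-0.003,0.0055,-0.001,0,0,0],[-0.003,0.0065,-0.001,0,0,0],[-0.003,0.0075,-0.001,0,0,0],[-0.003,0.0075,-0.001,0,0,0],[-0.003,0.0075,-0.001,0,0,0]]'; python3 go.py .517 -.449 .0136 2.5
```

```text
t: 7.07
position: [0.5167, -0.4491, 0.0158]
tool_rot: [0.511, -0.489, 0.489, -0.511]
ft_force: [-6.1, 7.5, 10.9]
finger_gap: 0.059
t 7.0667 [ 0.5167 -0.4491  0.0158] F [-6.0506  7.4774 10.8636] gap 0.05898680080689538
axes x,y,z cols
 [[ 0.0432  0.0005  0.9991]
 [-0.9991 -0.0005  0.0432]
 [ 0.0005 -1.      0.0005]] jawyaw 2.4774038602619095
shift mm [-0.1257  2.2374  0.3113] turn [-0.0261 -0.0226  0.0281]
```

Contact made; release and rise.

```bash
python3 -m jog '[[0,-0.001,0,0,0,0],[0,-0.001,0,0,0,0],[0,-0.001,0,0,0,0],[0,-0.001,0,0,0,0],[0,-0.001,0,0,0,0],[0,-0.001,0,0,0,0],[0,-0.001,0,0,0,0],[0,-0.01,0,0,0,0],[0,-0.03,0,0,0,0],[0,-0.06,0,0,0,0],[0,-0.1,0,0,0,0],[0,-0.14,0,0,0,0],[-0.04,-0.15,0,0,0,0],[-0.08,-0.15,0,0,0,0],[-0.12,-0.15,0,0,0,0],[-0.16,-0.15,0,0,0,0],[-0.2,-0.15,0,0,0,0]]' 0.0854
python3 - <<'E'
from h import *
c=cam("top");cv2.imwrite("pics/t5.png",c["image"])
cv2.imwrite("pics/t5z.png",cv2.resize(c["image"][100:260,280:500],None,fx=3.5,fy=3.5,interpolation=cv2.INTER_CUBIC))
E
python3 go.py
```

```text
t: 8.48
position: [0.5073, -0.2474, 0.1637]
tool_rot: [-0.51, 0.489, -0.49, 0.511]
ft_force: [2.2, 0.3, 0.8]
finger_gap: 0.0854
t 8.5333 [ 0.5069 -0.2403  0.1629] F [ 3.1009  4.3665 -1.9553] gap 0.08522338123715235
axes x,y,z cols
 [[ 0.0458 -0.001   0.999 ]
 [-0.9989  0.0052  0.0458]
 [-0.0053 -1.     -0.0007]] jawyaw 2.6243381506847774
```

View pics/t5z.png

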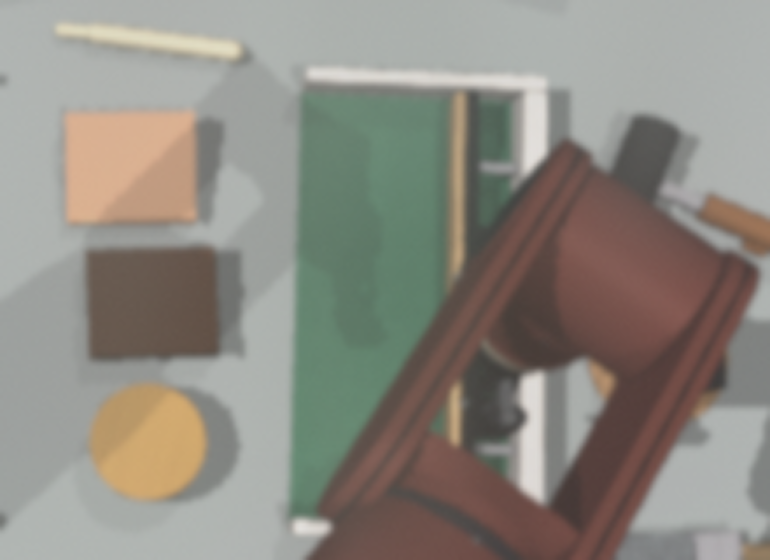

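```bash
python3 -m jog '[[-0.03,0,0.012,0,0.75,0],[-0.07,0,0.025,0,0.75,0],[-0.105,0,0.04,0,0.75,0],[-0.13,0,0.05,0,0.75,0],[-0.142,0,0.054,0,0.75,0],[-0.142,0,0.054,0,0.75,0],[-0.142,0,0.054,0,0.75,0],[-0.142,0,0.054,0,0.75,0]]' 0.055
python3 go.py
python3 - <<'E'
from h import *
c=cam("wrist");cv2.imwrite("pics/w6.png",c["image"]);np.save("w6.npy",c["cam_to_world"])
c=cam("top");cv2.imwrite("pics/t6.png",c["image"]);cv2.imwrite("pics/t6z.png",cv2.resize(c["image"][170:235,435:505],None,fx=8,fy=8,interpolation=cv2.INTER_CUBIC))
E
```

```text
t: 9.2
position: [0.5553, -0.106, 0.163]
tool_rot: [0.508, -0.492, 0.493, -0.507]
ft_force: [0.3, -0.8, 0.1]
finger_gap: 0.0553
t 9.2 [ 0.5553 -0.106   0.163 ] F [ 0.2832 -0.836   0.1184] gap 0.05531989254789132
axes x,y,z cols
 [[ 0.0295 -0.0001  0.9996]
 [-0.9996 -0.0007  0.0295]
 [ 0.0007 -1.     -0.0001]] jawyaw 1.688820912712608
```

View pics/w6.png

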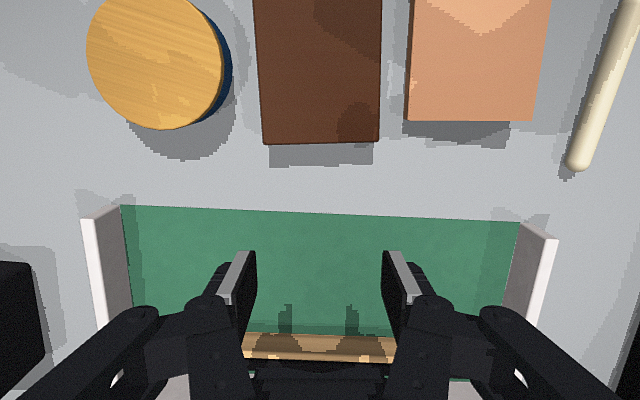

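View pics/t6z.png

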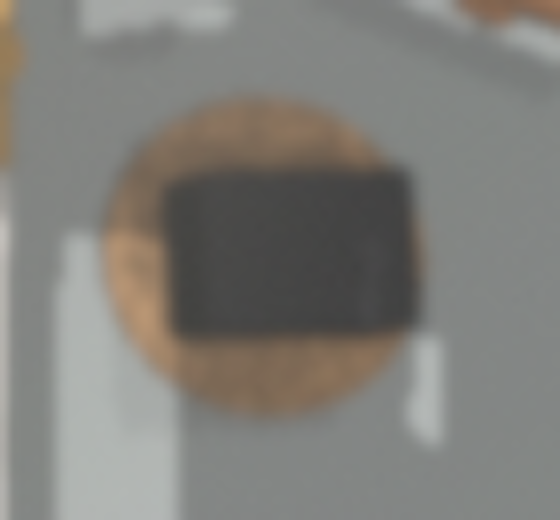

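The weight stands on the mat (in this view shifted by parallax); quantify it and the caul's rear edge.

```bash
python3 - <<'E'
from h import *
t=cam("top")
px=lambda u,v:(435+u/8-.5,170+v/8-.5)
print("weight right edge z.049",cast(t,[px(418,255)],.049)[0],"left edge base",cast(t,[px(165,255)],.004)[0])
print("x: top edge(far) z.049",cast(t,[px(290,170)],.049)[0]," near edge",cast(t,[px(290,337)],.049)[0],cast(t,[px(290,337)],.004)[0])
c=dict(cam_to_world=np.load("w6.npy"),camera_matrix=[[349.5265,0,318.6287],[0,349.5265,199.4196],[0,0,1]])
print("caul",cast(c,[(263,144),(380,142),(254,10),(381.5,10)],.030))
print("wedge",cast(c,[(404,121),(532,121)],[.016,.033]))
print("mouthR",cast(c,[(121,206),(520,223)],0), "tin left/right/bottom",cast(c,[(86,55),(222,65),(163,129)],.038))
E
```

```text
weight right edge z.049 [ 0.514  -0.4879  0.049 ] left edge base [ 0.5168 -0.4111  0.004 ]
x: top edge(far) z.049 [ 0.5438 -0.4422  0.049 ]  near edge [ 0.4832 -0.4411  0.049 ] [ 0.4872 -0.4574  0.004 ]
caul [[ 0.5111 -0.0719  0.03  ]
 [ 0.603  -0.0677  0.03  ]
 [ 0.5063  0.0225  0.03  ]
 [ 0.5965  0.0252  0.03  ]]
wedge [[ 0.6236 -0.052   0.016 ]
 [ 0.7172 -0.0479  0.033 ]]
mouthR [[ 0.3751 -0.137   0.    ]
 [ 0.7452 -0.1429  0.    ]] tin left/right/bottom [[ 0.3877 -0.0113  0.038 ]
 [ 0.4839 -0.0151  0.038 ]
 [ 0.4371 -0.0617  0.038 ]]
```

Weight centre measures about (.514,-.449) against the mat's (.517,-.449): good. Go down behind the caul.

```bash
python3 -m jog '[[0,0.03,0,0,0,0],[0,0.07,0,0,0,0],[0,0.105,0,0,0,0],[0,0.13,0,0,0,0],[0,0.148,0,0,0,0],[0,0.157,0,0,0,0],[0,0.157,0,0,0,0],[-0.01,0.157,0,0,0,0],[-0.018,0.157,0,0,0,0],[-0.023,0.157,0,0,0,0],[-0.027,0.157,0,0,0,0],[-0.031,0.157,0,0,0,0],[-0.036,0.157,0,0,0,0],[-0.042,0.157,0,0,0,0],[-0.05,0.157,0,0,0,0],[-0.05,0.157,0,0,0,0]]'
python3 go.py
python3 - <<'E'
from h import *
c=cam("wrist");cv2.imwrite("pics/w7.png",c["image"])
E
```

```text
t: 10.68
position: [0.5538, -0.0532, 0.0057]
tool_rot: [-0.507, 0.493, -0.492, 0.508]
ft_force: [-0.0, 0.1, -0.6]
finger_gap: 0.0551
t 10.6833 [ 0.5538 -0.0532  0.0057] F [-0.0309  0.0808 -0.5507] gap 0.05513794669042496
axes x,y,z cols
 [[ 0.0305 -0.0003  0.9995]
 [-0.9995  0.001   0.0305]
 [-0.001  -1.     -0.0002]] jawyaw 1.7473840852137192
```

View pics/w7.png

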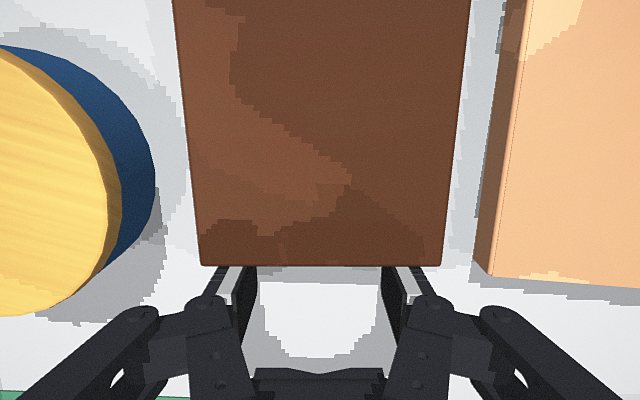

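The caul's rear edge (200..441, row 266) sits square and centred on both fingers. Push on.

```bash
python3 -m jog '[[-0.008,0,0,0,0,0],[-0.018,0,0,0,0,0],[-0.03,0,0,0,0,0],[-0.042,0,0,0,0,0],[-0.054,0,0,0,0,0],[-0.066,0,0,0,0,0],[-0.078,0,0,0,0,0],[-0.09,0,0,0,0,0],[-0.102,0,0,0,0,0],[-0.114,0,0,0,0,0],[-0.124,0,0,0,0,0],[-0.132,0,0,0,0,0],[-0.139,0,0,0,0,0],[-0.145,0,0,0,0,0],[-0.15,0,0,0,0,0],[-0.154,0,0,0,0,0],[-0.157,0,0,0,0,0],[-0.159,0,0,0,0,0],[-0.16,0,0,0,0,0],[-0.16,0,0,0,0,0]]'
python3 go.py
python3 - <<'E'
from h import *
c=cam("wrist");cv2.imwrite("pics/w8.png",c["image"])
c=cam("top");cv2.imwrite("pics/t8z.png",cv2.resize(c["image"][110:260,190:350],None,fx=4,fy=4,interpolation=cv2.INTER_CUBIC))
E
```

```text
t: 12.4
position: [0.5492, 0.1052, 0.0058]
tool_rot: [-0.507, 0.493, -0.492, 0.507]
ft_force: [0.1, 0.2, 0.7]
finger_gap: 0.055
t 12.4 [0.5492 0.1052 0.0058] F [0.1116 0.16   0.745 ] gap 0.054961104231273504
axes x,y,z cols
 [[ 0.0298  0.0001  0.9996]
 [-0.9996  0.0002  0.0298]
 [-0.0002 -1.      0.0001]] jawyaw 1.709461708913488
```

View pics/w8.png

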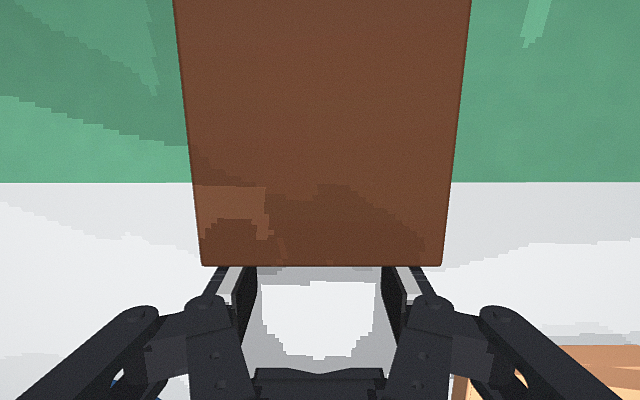

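View pics/t8z.png

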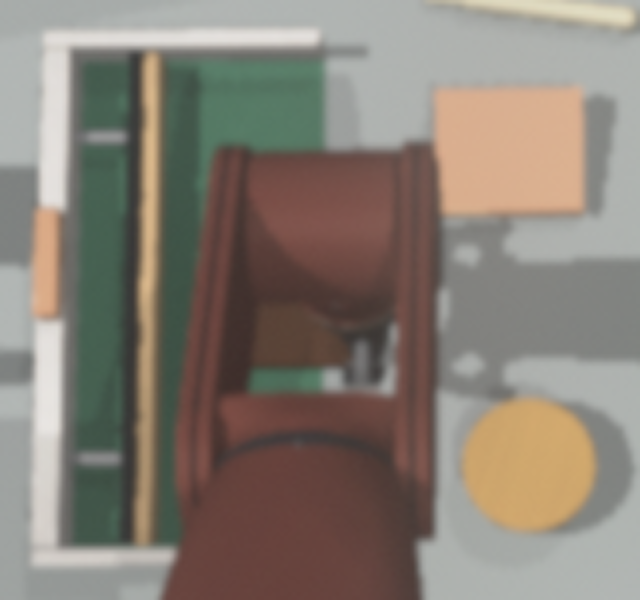

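The mouth line is level in the wrist view (row 183) and the caul's rear edge level too: squared to the bay. Approach the rail, slowly.

```bash
python3 -m jog '[[-0.004,0,0,0,0,0],[-0.009,0,0,0,0,0],[-0.014,0,0,0,0,0],[-0.018,0,0,0,0,0],[-0.021,0,0,0,0,0],[-0.023,0,0,0,0,0],[-0.0245,0,0,0,0,0],[-0.026,0,0,0,0,0],[-0.0275,0,0,0,0,0],[-0.029,0,0,0,0,0],[-0.029,0,0,0,0,0]]'
python3 -m jog '[[-0.001,0,0,0,0,0],[-0.002,0,0,0,0,0],[-0.003,0,0,0,0,0],[-0.003,0,0,0,0,0]]'
```

```text
t: 13.42
position: [0.5484, 0.1343, 0.0059]
tool_rot: [-0.507, 0.492, -0.492, 0.508]
ft_force: [0.2, -0.9, 0.5]
finger_gap: 0.055
t: 13.75
position: [0.5483, 0.1372, 0.0059]
tool_rot: [-0.507, 0.492, -0.492, 0.508]
ft_force: [-0.5, -1.9, 1.2]
finger_gap: 0.0551
```

```bash
python3 -m jog '[[-0.0007,0,0,0,0,0],[-0.0014,0,0,0,0,0],[-0.002,0,0,0,0,0],[-0.002,0,0,0,0,0]]'; python3 -m jog '[[0,0,0,0,0,0]]'
python3 - <<'E'
from h import *
c=cam("wrist");cv2.imwrite("pics/w9.png",c["image"])
E
```

```text
t: 14.08
position: [0.5482, 0.1392, 0.0059]
tool_rot: [-0.507, 0.492, -0.492, 0.507]
ft_force: [-1.0, -1.3, 2.4]
finger_gap: 0.055
t: 14.17
position: [0.5482, 0.1392, 0.0058]
tool_rot: [-0.507, 0.492, -0.492, 0.507]
ft_force: [0.5, -2.4, 1.5]
finger_gap: 0.0548
```

View pics/w9.png

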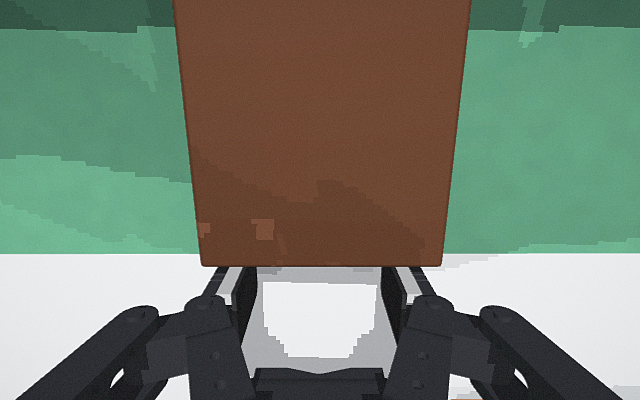

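```bash
for i in 1 ; do python3 -m jog '[[-0.0005,0,0,0,0,0],[-0.001,0,0,0,0,0],[-0.001,0,0,0,0,0]]' | grep -E "pos|ft"; done; python3 -m jog '[[-0.0005,0,0,0,0,0],[-0.001,0,0,0,0,0],[-0.001,0,0,0,0,0]]' | grep -E "pos|ft"
```

```text
position: [0.5482, 0.1401, 0.0058]
ft_force: [-0.4, -2.3, 1.8]
position: [0.5481, 0.1411, 0.0058]
ft_force: [-0.4, -2.7, 2.5]
```

```bash
python3 -m jog '[[-0.0005,0,0,0,0,0],[-0.001,0,0,0,0,0],[-0.001,0,0,0,0,0]]' | grep -E "pos|ft"; python3 -m jog '[[-0.0005,0,0,0,0,0],[-0.001,0,0,0,0,0],[-0.001,0,0,0,0,0]]' | grep -E "pos|ft"
```

```text
position: [0.5481, 0.1418, 0.0058]
ft_force: [0.6, -5.2, 2.2]
position: [0.5482, 0.1418, 0.0059]
ft_force: [-0.5, -9.1, 3.5]
```

```bash
python3 - <<'E'
from h import *
c=cam("scene");cv2.imwrite("pics/s10.png",cv2.resize(c["image"][190:330,270:460],None,fx=4,fy=4,interpolation=cv2.INTER_CUBIC))
E
```

```text
(no output)
```

View pics/s10.png

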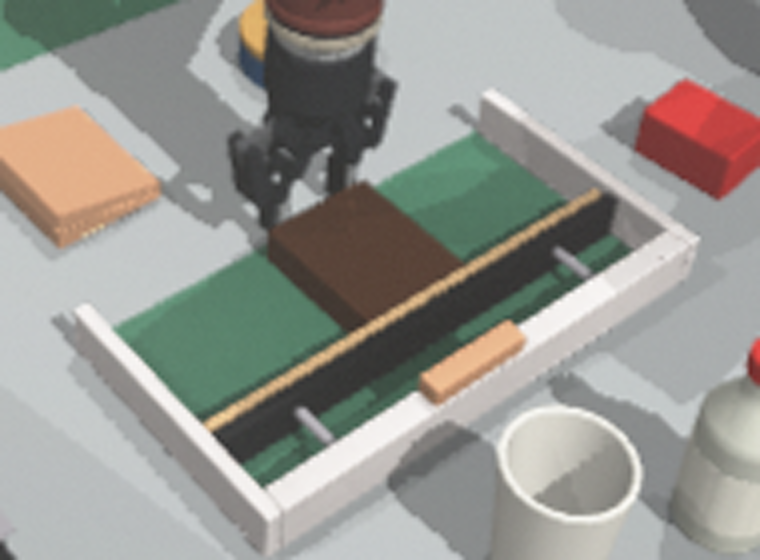

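Firm resistance: the caul met the facing at TCP y=.1418, 9 N now. Ease to ~6 N, hold briefly, then back off and rise.

```bash
python3 -m jog '[[0.0005,0,0,0,0,0],[0.0005,0,0,0,0,0],[0.0005,0,0,0,0,0],[0.0005,0,0,0,0,0],[0.0005,0,0,0,0,0],[0.0005,0,0,0,0,0]]' | grep -E "pos|ft"
python3 -m jog '[[0.003,0,0,0,0,0],[0.012,0,0,0,0,0],[0.03,0,0,0,0,0],[0.04,-0.02,0,0,0,0],[0.04,-0.06,0,0,0,0],[0.04,-0.1,0,0,0,0],[0.04,-0.14,0,0,0,0],[0.07,-0.154,0.02,0,0,0],[0.11,-0.154,0.05,0,0,0],[0.15,-0.154,0.08,0,0,0],[0.18,-0.154,0.11,0,0,0],[0.18,-0.154,0.11,0,0,0],[0.18,-0.154,0.11,0,0,0],[0.18,-0.154,0.11,0,0,0]]'
python3 - <<'E'
from h import *
c=cam("wrist");cv2.imwrite("pics/w11.png",c["image"]);np.save("w11.npy",c["cam_to_world"])
c=cam("top");cv2.imwrite("pics/t11.png",c["image"]);cv2.imwrite("pics/t11z.png",cv2.resize(c["image"][110:260,190:350],None,fx=4,fy=4,interpolation=cv2.INTER_CUBIC))
E
python3 go.py
```

```text
position: [0.5482, 0.1418, 0.0058]
ft_force: [0.2, -7.2, 2.0]
t: 16.93
position: [0.6632, -0.0349, 0.1588]
tool_rot: [0.507, -0.494, 0.492, -0.507]
ft_force: [-0.0, 0.2, -0.0]
finger_gap: 0.0551
t 17.0333 [ 0.6624 -0.0333  0.159 ] F [-0.2237  0.3099 -0.5158] gap 0.05515299253474282
axes x,y,z cols
 [[ 0.0303 -0.0017  0.9995]
 [-0.9995  0.001   0.0303]
 [-0.0011 -1.     -0.0016]] jawyaw 1.7386988385844104
```

View pics/w11.png

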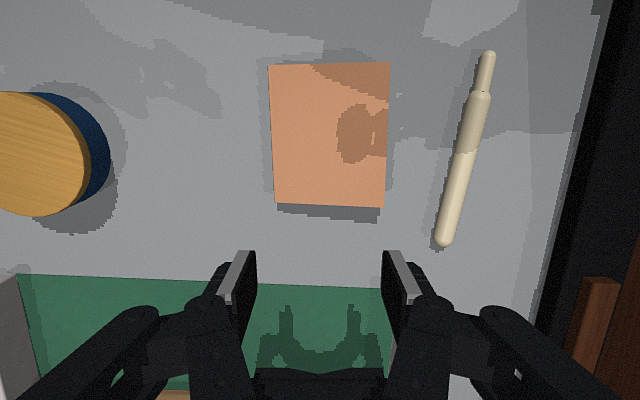

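View pics/t11z.png

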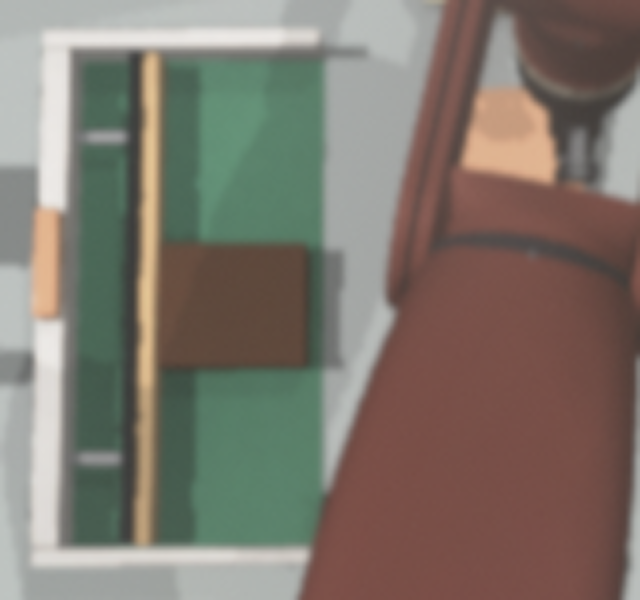

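The caul lies flush against the facing. Wedge corners in the wrist view: (268,65), (390,62), (275,203), (384,208).

```bash
python3 - <<'E'
from h import *
c=dict(cam_to_world=np.load("w11.npy"),camera_matrix=[[349.5265,0,318.6287],[0,349.5265,199.4196],[0,0,1]])
P=cast(c,[(275,203),(384,208),(268,65),(390,62)],[.016,.033,.016,.033]);print(P)
print(np.linalg.norm(P[0]-P[1]),np.linalg.norm(P[0]-P[2]),np.linalg.norm(P[1]-P[3]))
d=P[3]-P[1];print(np.degrees(np.arctan2(-d[0],d[1])),np.degrees(np.arctan2(*(P[1]-P[0])[[1,0]])))
E
python3 go.py .672 -.09 .004 1.75
```

```text
[[ 0.6266 -0.0521  0.016 ]
 [ 0.7169 -0.0485  0.033 ]
 [ 0.6222  0.0584  0.016 ]
 [ 0.7121  0.0618  0.033 ]]
0.09187956127290285 0.11065653387750295 0.11031896041413944
2.4932533184997663 2.328413658863985
t 17.0333 [ 0.6624 -0.0333  0.159 ] F [-0.2237  0.3099 -0.5158] gap 0.05515299253474282
axes x,y,z cols
 [[ 0.0303 -0.0017  0.9995]
 [-0.9995  0.001   0.0303]
 [-0.0011 -1.     -0.0016]] jawyaw 1.7386988385844104
shift mm [ 57.1803 154.9704   8.1201] turn [ 0.094  -0.0114 -0.063 ]
```

```bash
python3 -m jog '[[0.03,0,0.004,0,0,0],[0.05,0.01,0.008,0,0,0],[0.057,0.04,0.008,0,0,0],[0.057,0.08,0.008,0,0,0],[0.057,0.115,0.008,0,0,0],[0.057,0.14,0.008,0,0,0],[0.057,0.15,0.008,0,0,0],[0.057,0.156,0.008,0,0,0],[0.057,0.156,0.008,0,0,0],[0.045,0.156,0.008,0,0,0],[0.037,0.156,0.008,0,0,0],[0.032,0.156,0.008,0,0,0],[0.028,0.156,0.008,0,0,0],[0.024,0.156,0.008,0,0,0],[0.018,0.156,0.008,0,0,0],[0.01,0.156,0.008,0,0,0],[0.01,0.156,0.008,0,0,0]]'
python3 go.py
python3 - <<'E'
from h import *
c=cam("wrist");cv2.imwrite("pics/w12.png",c["image"])
E
```

```text
t: 18.45
position: [0.6718, -0.0423, 0.004]
tool_rot: [-0.507, 0.492, -0.492, 0.508]
ft_force: [-0.4, 0.1, -0.1]
finger_gap: 0.055
t 18.45 [ 0.6718 -0.0423  0.004 ] F [-0.4198  0.0845 -0.134 ] gap 0.05501753650478465
axes x,y,z cols
 [[ 0.0305  0.0003  0.9995]
 [-0.9995  0.0006  0.0305]
 [-0.0006 -1.      0.0003]] jawyaw 1.7493754559408414
```

View pics/w12.png

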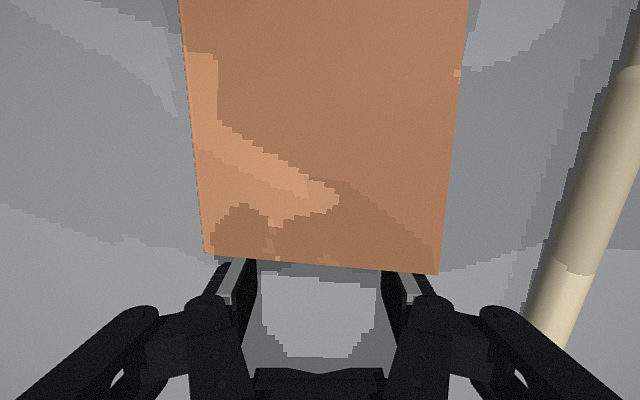

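The wedge is seated on both fingers (rear edge (205,255)-(439,274), tilted only by the slope). Push on.

```bash
python3 -m jog '[[-0.008,0,0,0,0,0],[-0.018,0,0,0,0,0],[-0.03,0,0,0,0,0],[-0.042,0,0,0,0,0],[-0.054,0,0,0,0,0],[-0.066,0,0,0,0,0],[-0.078,0,0,0,0,0],[-0.09,0,0,0,0,0],[-0.102,0,0,0,0,0],[-0.114,0,0,0,0,0],[-0.126,0,0,0,0,0],[-0.136,0,0,0,0,0],[-0.145,0,0,0,0,0],[-0.152,0,0,0,0,0],[-0.158,0,0,0,0,0],[-0.163,0,0,0,0,0],[-0.167,0,0,0,0,0],[-0.17,0,0,0,0,0],[-0.171,0,0,0,0,0],[-0.171,0,0,0,0,0]]'
python3 - <<'E'
from h import *
c=cam("wrist");cv2.imwrite("pics/w13.png",c["image"])
c=cam("scene");cv2.imwrite("pics/s13.png",cv2.resize(c["image"][190:330,250:460],None,fx=3.5,fy=3.5,interpolation=cv2.INTER_CUBIC))
E
```

```text
t: 20.17
position: [0.6667, 0.1272, 0.0039]
tool_rot: [-0.507, 0.492, -0.492, 0.507]
ft_force: [0.3, 0.2, 0.7]
finger_gap: 0.0552
```

View pics/w13.png

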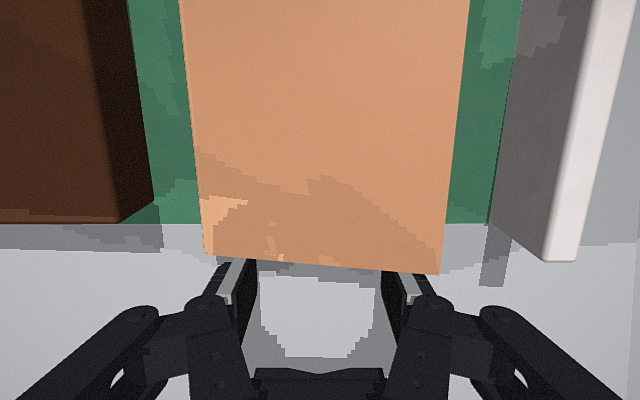

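View pics/s13.png

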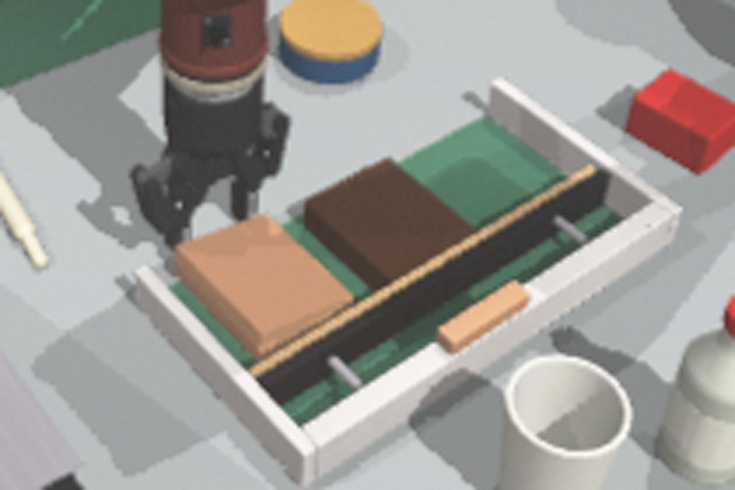

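The wedge is in the bay, with clear gaps both to the caul and to the end wall. Close in.

```bash
python3 -m jog '[[-0.003,0,0,0,0,0],[-0.006,0,0,0,0,0],[-0.009,0,0,0,0,0],[-0.0115,0,0,0,0,0],[-0.013,0,0,0,0,0],[-0.014,0,0,0,0,0],[-0.015,0,0,0,0,0],[-0.015,0,0,0,0,0]]' | grep -E "pos|ft"
python3 -m jog '[[-0.0005,0,0,0,0,0],[-0.001,0,0,0,0,0],[-0.0015,0,0,0,0,0],[-0.0015,0,0,0,0,0],[-0.0015,0,0,0,0,0]]' | grep -E "pos|ft"
python3 -m jog '[[-0.0005,0,0,0,0,0],[-0.001,0,0,0,0,0],[-0.001,0,0,0,0,0],[-0.001,0,0,0,0,0]]' | grep -E "pos|ft"
```

```text
position: [0.6662, 0.1424, 0.0039]
ft_force: [0.2, 0.4, 0.7]
position: [0.6662, 0.1436, 0.0039]
ft_force: [-0.3, -1.8, -0.3]
position: [0.6661, 0.1447, 0.0039]
ft_force: [1.0, -1.9, 0.8]
```

```bash
python3 -m jog '[[-0.0005,0,0,0,0,0],[-0.001,0,0,0,0,0],[-0.001,0,0,0,0,0]]' | grep -E "pos|ft"
python3 -m jog '[[-0.0005,0,0,0,0,0],[-0.0005,0,0,0,0,0],[-0.0005,0,0,0,0,0]]' | grep -E "pos|ft"
```

```text
position: [0.6661, 0.1455, 0.0038]
ft_force: [0.1, -2.8, 0.1]
position: [0.6662, 0.1455, 0.0038]
ft_force: [0.7, -4.2, 2.2]
```

Resistance starts at .1455, as predicted (.1454). Press a little more and hold.

```bash
python3 -m jog '[[-0.0005,0,0,0,0,0],[-0.0005,0,0,0,0,0],[-0.0005,0,0,0,0,0],[-0.0005,0,0,0,0,0],[-0.0005,0,0,0,0,0]]' | grep -E "pos|ft"
python3 -m jog '[[0,0,0,0,0,0],[0,0,0,0,0,0],[0,0,0,0,0,0]]' | grep -E "pos|ft"
```

```text
position: [0.6662, 0.1456, 0.0039]
ft_force: [1.0, -7.1, 1.9]
position: [0.6662, 0.1455, 0.0038]
ft_force: [0.7, -6.0, 2.0]
```

The wedge is pressed at ~6 N. Back off, rise, and go behind the tin, turning the jaws parallel to the right rail (−1.1°).

```bash
python3 -m jog '[[0.003,0,0,0,0,0],[0.012,0,0,0,0,0],[0.03,0,0,0,0,0],[0.04,-0.02,0,0,0,0],[0.04,-0.06,0,0,0,0],[0.04,-0.1,0,0,0,0],[0.04,-0.14,0,0,0,0],[0.05,-0.15,-0.035,0,0,0],[0.065,-0.15,-0.07,0,2.85,0],[0.065,-0.15,-0.105,0,2.85,0],[0.065,-0.15,-0.14,0,2.85,0],[0.065,-0.15,-0.175,0,2.85,0],[0.065,-0.15,-0.205,0,2.85,0],[0.065,-0.15,-0.225,0,2.85,0],[0.065,-0.15,-0.233,0,2.85,0],[0.065,-0.15,-0.233,0,2.85,0],[0.065,-0.15,-0.233,0,2.85,0]]'
python3 - <<'E'
from h import *
c=cam("wrist");cv2.imwrite("pics/w14.png",c["image"]);np.save("w14.npy",c["cam_to_world"])
c=cam("top");cv2.imwrite("pics/t14.png",c["image"]);cv2.imwrite("pics/t14z.png",cv2.resize(c["image"][110:260,190:350],None,fx=4,fy=4,interpolation=cv2.INTER_CUBIC))
E
python3 go.py .4355 .065 .006 -1.1
```

```text
t: 24.27
position: [0.4359, 0.0747, 0.1543]
tool_rot: [0.494, -0.505, 0.505, -0.496]
ft_force: [-1.3, 0.3, -0.2]
finger_gap: 0.055
t 24.3667 [0.4364 0.0746 0.1543] F [ 0.6822 -1.2356 -0.403 ] gap 0.05512426336312275
axes x,y,z cols
 [[-0.0199  0.0014  0.9998]
 [-0.9998  0.0002 -0.0199]
 [-0.0003 -1.      0.0014]] jawyaw -1.1419227427889758
shift mm [  9.6966 148.2784  -0.9449] turn [-0.0784 -0.0419 -0.0144]
```

View pics/w14.png

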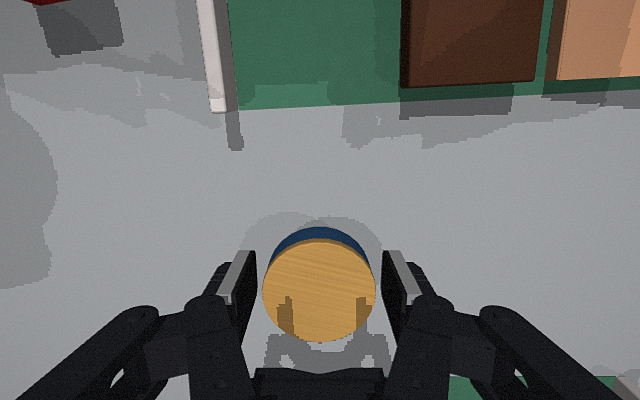

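View pics/t14z.png

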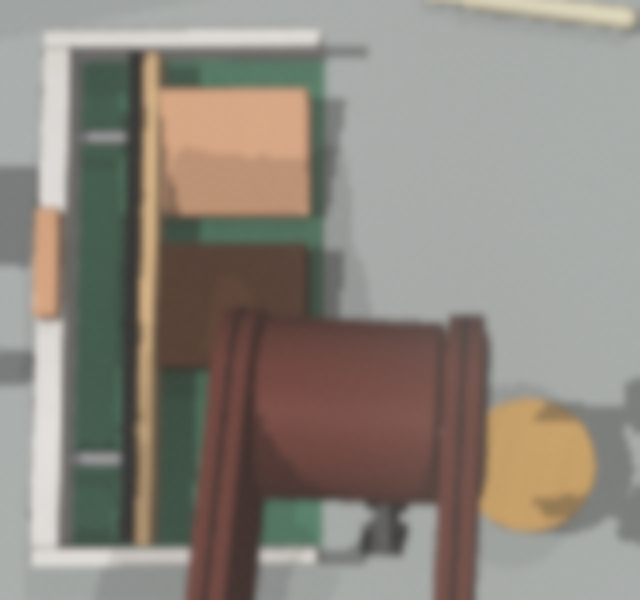

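Caul and wedge are both flush on the left facing; the tin (263..376, centre 320) is centred between the fingers. Descend and push.

```bash
python3 -m jog '[[0,0.03,0,0,0,0],[0,0.07,0,0,0,0],[0,0.1,0,0,0,0],[0,0.125,0,0,0,0],[0,0.14,0,0,0,0],[0,0.148,0,0,0,0],[0,0.148,0,0,0,0],[0.012,0.148,0,0,0,0],[0.022,0.148,0,0,0,0],[0.029,0.148,0,0,0,0],[0.033,0.148,0,0,0,0],[0.036,0.148,0,0,0,0],[0.039,0.148,0,0,0,0],[0.043,0.148,0,0,0,0],[0.048,0.148,0,0,0,0],[0.055,0.148,0,0,0,0],[0.055,0.148,0,0,0,0]]'
python3 - <<'E'
from h import *
c=cam("wrist");cv2.imwrite("pics/w15.png",c["image"])
E
```

```text
t: 25.78
position: [0.4342, 0.0187, 0.006]
tool_rot: [0.495, -0.505, 0.505, -0.495]
ft_force: [0.7, 0.0, 0.8]
finger_gap: 0.055
```

View pics/w15.png

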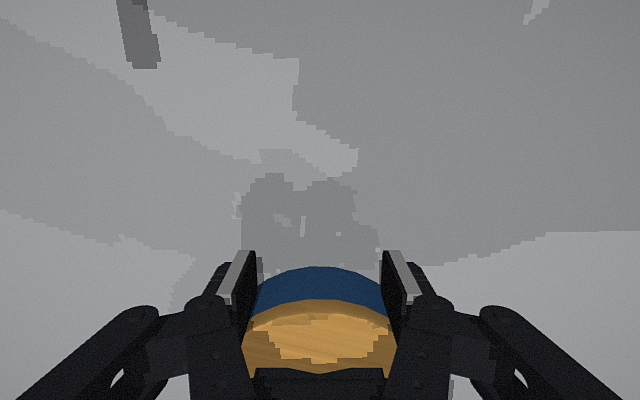

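The tin's nose sits between the fingers, cradled. Push on and verify.

```bash
python3 -m jog '[[0.006,0,0,0,0,0],[0.015,0,0,0,0,0],[0.026,0,0,0,0,0],[0.037,0,0,0,0,0],[0.048,0,0,0,0,0],[0.059,0,0,0,0,0],[0.07,0,0,0,0,0],[0.081,0,0,0,0,0],[0.092,0,0,0,0,0],[0.103,0,0,0,0,0],[0.113,0,0,0,0,0],[0.122,0,0,0,0,0],[0.13,0,0,0,0,0],[0.137,0,0,0,0,0],[0.143,0,0,0,0,0],[0.148,0,0,0,0,0],[0.152,0,0,0,0,0],[0.154,0,0,0,0,0],[0.155,0,0,0,0,0],[0.155,0,0,0,0,0]]'
python3 - <<'E'
from h import *
c=cam("wrist");cv2.imwrite("pics/w16.png",c["image"])
c=cam("top");cv2.imwrite("pics/t16z.png",cv2.resize(c["image"][110:260,340:500],None,fx=4,fy=4,interpolation=cv2.INTER_CUBIC))
c=cam("scene");cv2.imwrite("pics/s16z.png",cv2.resize(c["image"][120:240,200:360],None,fx=4,fy=4,interpolation=cv2.INTER_CUBIC))
E
```

```text
t: 27.5
position: [0.4309, -0.1354, 0.0058]
tool_rot: [0.495, -0.505, 0.505, -0.495]
ft_force: [-0.3, 0.9, 0.3]
finger_gap: 0.0549
```

View pics/t16z.png

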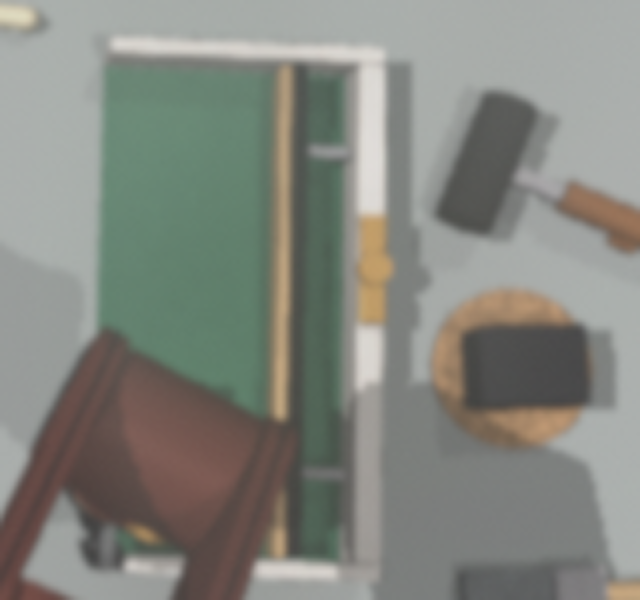

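View pics/s16z.png

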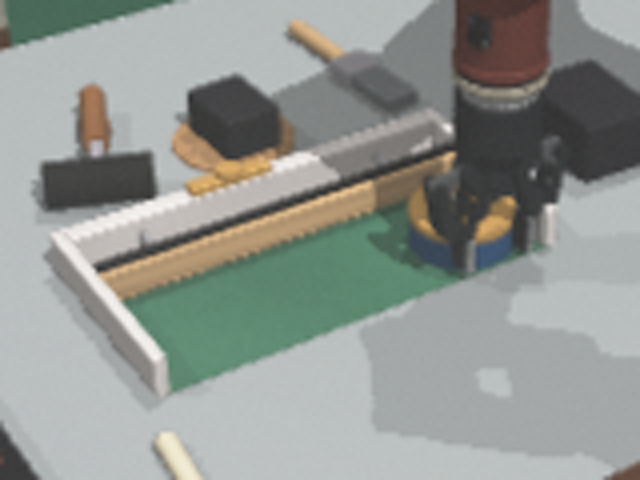

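View pics/w16.png

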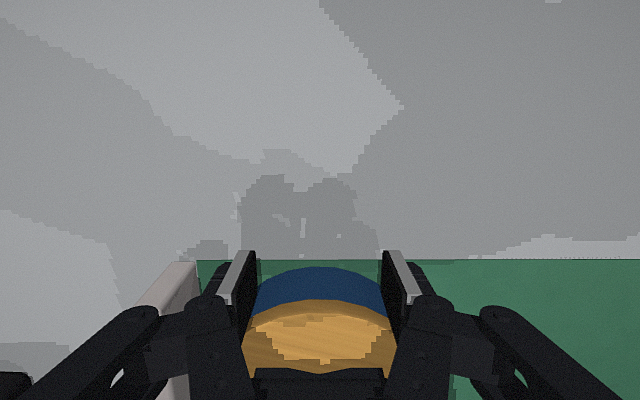

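The tin stays cradled, clear of the end wall. Close in slowly.

```bash
python3 -m jog '[[0.003,0,0,0,0,0],[0.007,0,0,0,0,0],[0.011,0,0,0,0,0],[0.014,0,0,0,0,0],[0.017,0,0,0,0,0],[0.019,0,0,0,0,0],[0.0205,0,0,0,0,0],[0.0215,0,0,0,0,0],[0.0215,0,0,0,0,0]]' | grep -E "pos|ft"
python3 -m jog '[[0.0007,0,0,0,0,0],[0.0014,0,0,0,0,0],[0.002,0,0,0,0,0],[0.002,0,0,0,0,0],[0.002,0,0,0,0,0]]' | grep -E "pos|ft"
python3 -m jog '[[0.0005,0,0,0,0,0],[0.001,0,0,0,0,0],[0.001,0,0,0,0,0],[0.001,0,0,0,0,0]]' | grep -E "pos|ft"
```

```text
position: [0.4305, -0.1571, 0.0058]
ft_force: [0.7, 1.0, -0.7]
position: [0.4304, -0.1588, 0.0058]
ft_force: [-0.2, 2.1, 0.3]
position: [0.4304, -0.1599, 0.0058]
ft_force: [-0.4, 2.1, 0.0]
```

```bash
python3 -m jog '[[0.0005,0,0,0,0,0],[0.001,0,0,0,0,0],[0.001,0,0,0,0,0],[0.001,0,0,0,0,0]]' | grep -E "pos|ft"
python3 -m jog '[[0.0005,0,0,0,0,0],[0.001,0,0,0,0,0],[0.001,0,0,0,0,0],[0.001,0,0,0,0,0]]' | grep -E "pos|ft"
```

```text
position: [0.4304, -0.1609, 0.0058]
ft_force: [-0.1, 1.4, -0.7]
position: [0.4304, -0.1619, 0.0058]
ft_force: [-0.2, 1.1, -0.5]
```

```bash
python3 -m jog '[[0.0005,0,0,0,0,0],[0.001,0,0,0,0,0],[0.001,0,0,0,0,0],[0.001,0,0,0,0,0]]' | grep -E "pos|ft"
python3 -m jog '[[0.0005,0,0,0,0,0],[0.001,0,0,0,0,0],[0.001,0,0,0,0,0],[0.001,0,0,0,0,0]]' | grep -E "pos|ft"
```

```text
position: [0.4304, -0.1629, 0.0058]
ft_force: [0.5, 1.9, 0.5]
position: [0.4304, -0.1639, 0.0058]
ft_force: [0.7, 1.6, -0.6]
```

```bash
python3 -m jog '[[0.0005,0,0,0,0,0],[0.001,0,0,0,0,0],[0.001,0,0,0,0,0],[0.001,0,0,0,0,0]]' | grep -E "pos|ft"
python3 -m jog '[[0.0005,0,0,0,0,0],[0.001,0,0,0,0,0],[0.001,0,0,0,0,0],[0.001,0,0,0,0,0]]' | grep -E "pos|ft"
```

```text
position: [0.4303, -0.1649, 0.0058]
ft_force: [0.5, 2.1, 0.4]
position: [0.4303, -0.1658, 0.0058]
ft_force: [-0.1, 3.0, -0.1]
```

```bash
python3 -m jog '[[0.0005,0,0,0,0,0],[0.0005,0,0,0,0,0],[0.0005,0,0,0,0,0]]' | grep -E "pos|ft"
python3 -m jog '[[0.0005,0,0,0,0,0],[0.0005,0,0,0,0,0],[0.0005,0,0,0,0,0]]' | grep -E "pos|ft"
```

```text
position: [0.4302, -0.166, 0.0058]
ft_force: [-0.2, 4.4, 1.1]
position: [0.4302, -0.1661, 0.0057]
ft_force: [0.9, 6.8, 1.2]
```

Contact at y=−.166; 6.8 N with ~2 N being friction. Hold briefly, a hair firmer, then retreat.

```bash
python3 -m jog '[[0.0002,0,0,0,0,0],[0.0002,0,0,0,0,0],[0.0002,0,0,0,0,0],[0.0002,0,0,0,0,0],[0.0002,0,0,0,0,0],[0.0002,0,0,0,0,0]]' | grep -E "pos|ft"
python3 -m jog '[[-0.003,0,0,0,0,0],[-0.012,0,0,0,0,0],[-0.03,0,0,0,0,0],[-0.05,-0.01,0,0,0,0],[-0.06,-0.04,0,0,0,0],[-0.06,-0.08,0,0,0,0],[-0.06,-0.12,0,0,0,0],[-0.09,-0.16,0,0,0,0],[-0.12,-0.19,0,0,0,0],[-0.15,-0.21,0,0,0,0],[-0.18,-0.21,0,0,0,0],[-0.21,-0.21,0,0,0,0],[-0.21,-0.21,0,0,0,0],[-0.21,-0.21,0,0,0,0]]'
python3 - <<'E'
from h import *
c=cam("wrist");cv2.imwrite("pics/w17.png",c["image"])
c=cam("top");cv2.imwrite("pics/t17.png",c["image"]);cv2.imwrite("pics/t17z.png",cv2.resize(c["image"][100:270,190:510],None,fx=2.5,fy=2.5,interpolation=cv2.INTER_CUBIC))
c=cam("scene");cv2.imwrite("pics/s17.png",cv2.resize(c["image"][120:320,190:450],None,fx=3,fy=3,interpolation=cv2.INTER_CUBIC))
E
```

```text
position: [0.4302, -0.1662, 0.0057]
ft_force: [0.3, 7.8, 1.4]
t: 33.32
position: [0.4343, 0.0442, 0.216]
tool_rot: [0.496, -0.504, 0.505, -0.496]
ft_force: [0.9, -0.5, 1.0]
finger_gap: 0.055
```

View pics/t17z.png

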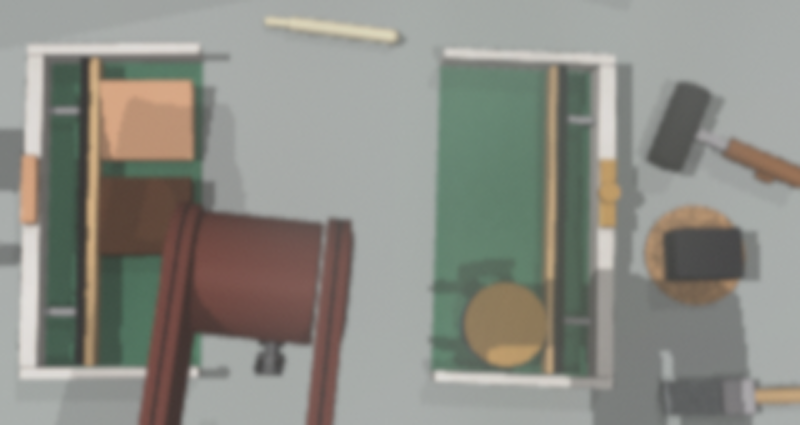

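View pics/s17.png

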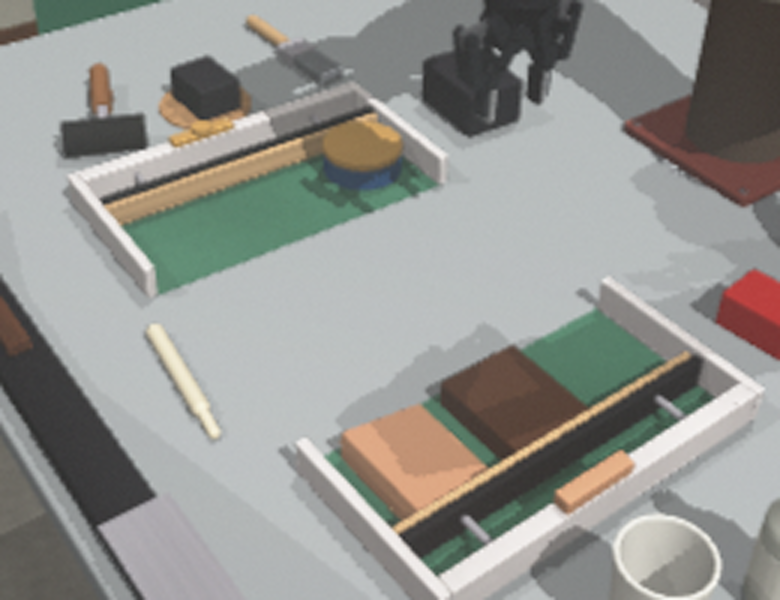

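All three sit against their facings. A numeric check of rails, tin and weight from the top view.

```bash
python3 - <<'E'
from meas import *
t=cam("top")
def crop(m,u0,u1,v0,v1):
    o=np.zeros(m.shape,bool); o[v0:v1,u0:u1]=m[v0:v1,u0:u1]; return o
for f in ["top0","t17"]:
    im=cv2.imread(f"pics/{f}.png");hsv=cv2.cvtColor(im,cv2.COLOR_BGR2HSV);H,S,V=[hsv[...,i].astype(int) for i in range(3)]
    for n,u0,u1,vs in [("L black-facing",215,235,[130,140,150,160,205,215,225]),("R",402,422,[130,150,170,190,210,230])]:
        e=[]
        for v in vs:   # steepest brightness step between facing and black rail
            r=cv2.GaussianBlur(im,(3,3),0)[v,u0:u1].astype(float).sum(1);g=np.diff(r)
            g=np.maximum(g if n[0]=="L" else -g,0); i=g.argmax();w=slice(max(i-2,0),i+3);e.append(u0+.5+(np.arange(len(g))[w]*g[w]).sum()/g[w].sum())
        print(f,n,np.round(e,2))
    if f=="t17":
        m=crop((S>50)&(V>70)&(H<30),374,410,210,249);k=biggest(m);P=cast(t,k,.038)[:,:2]*1000;print("tin",cv2.minEnclosingCircle(P.astype(np.float32)),P.min(0),P.max(0))
E
```

```text
top0 L black-facing [225.15 225.39 225.07 225.01 223.99 223.94 223.93]
top0 R [412.81 412.37 412.36 411.81 411.49 411.31]
t17 L black-facing [225.17 225.49 225.08 225.01 223.98 223.95 223.82]
t17 R [412.81 412.38 412.38 411.81 411.48 410.99]
tin ((429.86328125, -232.15061950683594), 64.15277099609375) [ 374.9644 -265.6291] [ 484.5876 -170.1003]
```

View pics/w17.png

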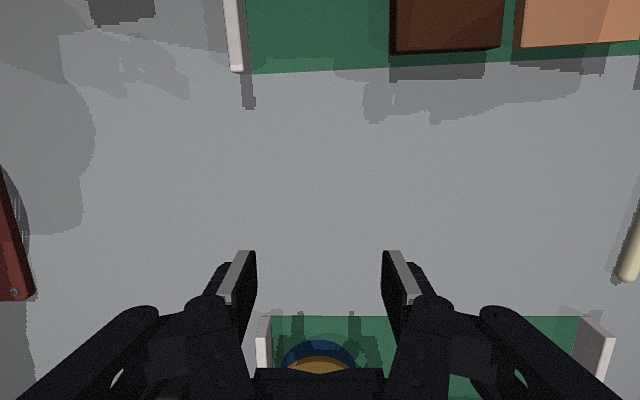

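Rails unmoved (same pixel columns within ~0.1 px away from the tin). Hand in.

```bash
python3 -c "
from cell import arm
print(arm.sign_off())"
```

```text
the job is handed in; nothing more can be done
None
```

The job is handed in at about 33 s of the 72 s allowed; sign-off gives no verdict. I set the weight on the cork mat, then pushed the caul and wedge into the left (wood) bay and the tin into the right (tin) bay, in that order.

**Weight:** its centre measures about (0.514, -0.449) m against the mat's (0.517, -0.449) m, so it is within roughly 3 mm of the middle.

**Pressing:** each piece was pushed until it resisted, then held briefly. These are wrist readings before taking off the 1–2 N of sliding friction.

| Piece | Held at | Peak |
|---|---|---|
| Caul | about 7 N | about 9 N |
| Wedge | 6–7 N | about 7 N |
| Tin | about 8 N | about 8 N |

**Last checks:**
- In the final top and scene views all three sit up against their facings. The caul and wedge look square, but I did not measure their final angle.
- The rails are where they were, within about 0.1 pixel (0.3 mm). The exceptions are single readings: one of 0.3 pixel right beside the tin, where the view is disturbed, and one of 0.13 pixel at the bottom of the left rail.
- The bystanders I could see are where they were; I compared none of them by measurement, and the glue bottle and jar were only partly in the last scene view.
- My final attempt to measure the tin from the top view failed, because its colour merged with the facing. Its contact rests on the force felt and the pictures.
- The top and wrist cameras disagreed by up to 4 mm in x on the weight and caul. I used the wrist view for approaches and the felt force for contact.

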